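# Clear the ionising blower and hold the ball carrier in its air

## Task

The two grey cases in front of the ionising blower block its air: stack them one on the other, squarely, on the third such case, the one standing apart on the left, setting each down rather than dropping it. Then pick up the black carrier tray by its handle, keeping it level so that the white ball stays in its pocket, and hold it in the air stream with the ball about 10 cm straight in front of the middle of the blower's grille. Finish still holding the tray there, level and still and touching nothing else, with the column standing and everything else on the bench left where it was.

Things in the scene. Friction and masses are not known exactly. Their poses are not given: they have to be found in the camera images.
- case_near: The closed grey plastic case, 100 x 56 x 66 mm high, flat lid and sides (thin latch and hinge on the short ends); 0.15 to 0.33 kg; origin at the centre of its underside, x along the 100 mm length, z up. It starts in front of the blower, the one nearer to it (centre about 105 mm from the grille), its length roughly across the air stream.
- case_far: A second, identical closed grey plastic case, 100 x 56 x 66 mm high, flat lid and sides (thin latch and hinge on the short ends); 0.15 to 0.33 kg; origin at the centre of its underside, x along the 100 mm length, z up. It starts in front of the blower, farther out (centre about 235 mm from the grille), its length roughly across the air stream. Either may go on first, either way round.
- case_base: A third, identical closed grey plastic case, 100 x 56 x 66 mm high, flat lid and sides (thin latch and hinge on the short ends); 0.15 to 0.33 kg; origin at the centre of its underside, x along the 100 mm length, z up. It stands by itself on the bench to the left (+y) and stays there as the foot of the column, whose finished height is 198 mm.
- tray: Black tray, 140 x 84 mm, 9 mm thick, rim 14 mm high, about 0.24 kg. Origin: centre of its underside; x along its length to the ball's end (which starts roughly towards the blower), z up. Two round pockets, 26 mm wide, 4 mm deep, floor 5 mm above the underside, at x = 48 (ball) and -48 mm (empty). Handle over the centre: bar 44 mm long in x, 14 mm thick in y, 59 to 81 mm above the underside.
- tray_handle (a point): Centre of the tray's grip bar, 70 mm above the tray's underside over its centre; axes as the tray's.
- tray_pocket (a point): Where the centre of the ball is when it rests in the middle of its pocket: on the tray 48 mm along its x axis, 24 mm above its underside.
- ball_center (a point): Centre of the white ball, 38 mm across, about 0.05 kg, loose in its pocket with about 1 mm of play; it rolls over the pocket's rim if the tray is tipped beyond about 35 degrees or jerked.
- blower: Ionising blower, fixed: blue box 150 mm wide, 80 mm deep, top 185 mm above the bench, in a dark U bracket on a base plate 120 mm deep and 166 mm wide; round wire grille 112 mm across on its front. Origin on the bench under its centre; the front faces its own -x. It stands on the right (-y), blowing across the bench.
- blower_outlet (a point): Middle of the blower's grille, on the grille's front, 110 mm above the bench and 44 mm before the blower's origin; axes as the blower's: the air flows along its -x, y is across the stream, z up.
- wire_spool: Bystander, to be left alone: wire spool, 80 mm across, 50 mm high; origin near the middle of its underside.
- tape_roll: Bystander, to be left alone: roll of amber tape lying flat, 86 mm across, 19 mm high; origin near the middle of its underside.
- screwdriver: Bystander, to be left alone: screwdriver lying on the bench, 170 mm long; origin near the middle of its underside.
- cutters: Bystander, to be left alone: small side cutters lying on the bench, about 125 mm long, 16 mm high; origin near the middle of its underside.
- solvent: Bystander, to be left alone: white plastic bottle, 52 mm across, 125 mm high; origin near the middle of its underside.
- terminal_bin: Bystander, to be left alone: small open blue bin of crimp terminals, 80 x 110 x 34 mm; origin near the middle of its underside.

How it is judged (in metres and radians):
On the way, in this order (a step that is already met when the one before it is completed fails the run):
1. one of the two cases stands squarely on the base case, let go (((horizontal distance between case_near and case_base below 0.008 m and z of case_near in the frame of case_base between 0.06 and 0.072 m and angle between the x axis of case_near and the x axis of case_base, either way round below 0.12 rad and angle between case_near's own z axis and vertical below 0.05 rad) or (horizontal distance between case_far and case_base below 0.008 m and z of case_far in the frame of case_base between 0.06 and 0.072 m and angle between the x axis of case_far and the x axis of case_base, either way round below 0.12 rad and angle between case_far's own z axis and vertical below 0.05 rad)) and contact force between the fingers and case_near below 0.05 N and linear speed of each of case_near, case_far, case_base below 0.02 m/s and contact force between the fingers and case_far below 0.05 N and contact force between the fingers and case_base below 0.05 N and height (world z) of case_base below 0.004 m), for 0.2 s.
2. both cases stand squarely on the base case, one on the other, let go ((((horizontal distance between case_near and case_base below 0.008 m and z of case_near in the frame of case_base between 0.06 and 0.072 m and angle between the x axis of case_near and the x axis of case_base, either way round below 0.12 rad and angle between case_near's own z axis and vertical below 0.05 rad) and (horizontal distance between case_far and case_near below 0.008 m and z of case_far in the frame of case_near between 0.06 and 0.072 m and angle between the x axis of case_far and the x axis of case_near, either way round below 0.12 rad and angle between case_far's own z axis and vertical below 0.05 rad)) or ((horizontal distance between case_far and case_base below 0.008 m and z of case_far in the frame of case_base between 0.06 and 0.072 m and angle between the x axis of case_far and the x axis of case_base, either way round below 0.12 rad and angle between case_far's own z axis and vertical below 0.05 rad) and (horizontal distance between case_near and case_far below 0.008 m and z of case_near in the frame of case_far between 0.06 and 0.072 m and angle between the x axis of case_near and the x axis of case_far, either way round below 0.12 rad and angle between case_near's own z axis and vertical below 0.05 rad))) and contact force between the fingers and case_near below 0.05 N and linear speed of each of case_near, case_far, case_base below 0.02 m/s and contact force between the fingers and case_far below 0.05 N and contact force between the fingers and case_base below 0.05 N and height (world z) of case_base below 0.004 m), for 0.2 s.
3. the tray is lifted off the bench by the fingers with the ball in its pocket, the column still standing (height (world z) of tray above 0.03 m and contact force between the fingers and tray above 1 N and distance between ball_center and tray_pocket below 0.01 m and (((horizontal distance between case_near and case_base below 0.008 m and z of case_near in the frame of case_base between 0.06 and 0.072 m and angle between the x axis of case_near and the x axis of case_base, either way round below 0.12 rad and angle between case_near's own z axis and vertical below 0.05 rad) and (horizontal distance between case_far and case_near below 0.008 m and z of case_far in the frame of case_near between 0.06 and 0.072 m and angle between the x axis of case_far and the x axis of case_near, either way round below 0.12 rad and angle between case_far's own z axis and vertical below 0.05 rad)) or ((horizontal distance between case_far and case_base below 0.008 m and z of case_far in the frame of case_base between 0.06 and 0.072 m and angle between the x axis of case_far and the x axis of case_base, either way round below 0.12 rad and angle between case_far's own z axis and vertical below 0.05 rad) and (horizontal distance between case_near and case_far below 0.008 m and z of case_near in the frame of case_far between 0.06 and 0.072 m and angle between the x axis of case_near and the x axis of case_far, either way round below 0.12 rad and angle between case_near's own z axis and vertical below 0.05 rad)))), for 0.2 s.
At the end, for the whole second after the job is handed in: Column stands untouched, each case within 8 mm and 0.12 rad of the one below; tray held only by the fingers, still, within 0.08 rad of level, over 50 mm up; ball in its pocket, 60-140 mm before the grille, within 25 mm sideways and 22 mm in height of its middle (all of step 2 and distance between ball_center and tray_pocket below 0.01 m and angle between tray's own z axis and vertical below 0.08 rad and linear speed of tray below 0.02 m/s and angular speed of tray below 0.25 rad/s and height (world z) of tray above 0.05 m and contact force between the fingers and tray above 1 N and contact force between tray and blower below 0.05 N and contact force between tray and case_near below 0.05 N and contact force between tray and case_far below 0.05 N and contact force between tray and case_base below 0.05 N and x of ball_center in the frame of blower_outlet between -0.14 and -0.06 m and y of ball_center in the frame of blower_outlet between -0.025 and 0.025 m and z of ball_center in the frame of blower_outlet between -0.022 and 0.022 m); the arm keeps its last pose, push and grip.
It fails at once if the ball leaves its pocket (distance between ball_center and tray_pocket above 0.014 m).
It fails at once if the tray is tipped more than about 17 degrees (angle between tray's own z axis and vertical above 0.3 rad).
It fails at once if the base case is pushed more than 30 mm from its place (distance of case_base from where it was at the start of the episode above 0.03 m).
It fails at once if a case is dropped (falls free for more than about a centimetre) ((linear speed of case_near above 0.5 m/s and contact force between case_near and anything else below 0.02 N) or (linear speed of case_far above 0.5 m/s and contact force between case_far and anything else below 0.02 N)).
It fails at once if a bystander is pushed more than 25 mm (distance of any of wire_spool, tape_roll, screwdriver, cutters, solvent, terminal_bin from where it was at the start of the episode above 0.025 m).
It also fails if it takes over 72 s, if anything falls off the work surface, if the arm or the gripper's body presses on something with over 40 N, if the wrist force passes 120 N, or if a joint passes its speed limit or range.

## Robot

A 6-joint arm with a two-finger parallel gripper is mounted at the origin on the work surface. World frame = base frame: x ahead of the robot, y to its left, z up, the work surface at z = 0. Lengths are in mm, angles in rad, forces in N, time in s.
With the tool pointing down it reaches from about 350 to 775 mm from the base axis. Payload 7.3 kg.
Tool frame: the origin (TCP) lies at the very end of the fingers, on their centre line; the grasp point (between the pads) lies 19 mm behind it (pinch_z is the distance from the TCP to the grasp point, in mm); z points along the fingers, y is the direction in which the jaws open and shut (so a half turn about z gives the same grasp; the last joint's range is limited). The gripper opens to 92 mm and grips with 3 to 60 N. Pads are 19 mm wide; open, the fingers measure 130 mm over their backs; the gripper's body (75 mm by 190 mm) begins 47 mm behind the grasp point.
Start: joints at [1.136, 0.342, 1.524, -0, 1.275, -0.146], TCP at [149.506, 503.282, 226.741] pointing down, gripper open.
Joint ranges: [-2.53, 2.53], [-0.77, 2.02], [0.04, 2.7], [-1, 4.14], [0.28, 2.66], [-3.11, 3.11]. Speed limits (rad/s): [2.57, 2.57, 3.14, 3.14, 3.14, 3.14].

## Interface

Orientations are given as [roll, pitch, yaw] about the fixed x, y, z axes, in that order (R = Rz(yaw) Ry(pitch) Rx(roll)).
In Python, from plant import * gives the robot as it stands.
- The arm moves only by the tool step_arm, never from a script. Its argument "moves" is one flat list of numbers, 7 for each row, row after row: the shift along the tool's x, y, z scaled (see below), then the turn, a rotation vector about the tool's x, y, z scaled (see below), then the closure, from -1 (fully open) to 1 (shut). A call has 1 to 8 rows; each row shifts and turns the pose as measured when the row begins, along the tool's axes as they then stand; what a row does not reach is not made up. The controller multiplies each number of a shift by 2 cm and each number of a turn by 4 degrees. A row lasts 1/12 s, in which the tool goes at most 41.7 mm and 7.16 degrees, less where a joint would pass 70% of its speed; a pose out of reach is approached as far as the arm can. A call with a number of a shift or a turn outside -1 to 1 is refused whole. A call with a gripper value outside its range is refused whole. The fingers move at their own pace and stop on an object; the grip force is fixed at half the most. Time passes only in rows, so rows that do not move let the fingers close. It gives the time, the measured TCP pose, the force and the opening at its end, in the units of the state.
- get_obs(): the state, without advancing time (a new reading comes with each control period).
- capture(name): name is "scene" or "top" or "wrist"; returns the picture (480x640x3 uint8, red, green, blue); there is no depth.
- get_calibration(name): a dict with "mtx" (3x3 intrinsics, pixels), "eye" and "orientation" of the camera in the world; the wrist camera has in their place "mount" (4x4, takes a point from camera to tool coordinates, whose origin is the TCP and whose axes are the flange's). Camera axes: x right, y down, z forward; pixel columns grow to the right and rows downward; lengths in mm; the calibration is good to about 2 mm. A picture is of the moment at which its call begins: read the wrist's pose just before it. get_calibration takes no time and is no camera call.
- close_job(): hands the job in, once; it reports no verdict.
The state is a dict: "time": time; "joint_positions": joint angles; "dq": joint speeds; "tau": joint torques, N m; "tool_pos": TCP position; "tcp_rot": TCP orientation; "contact_force": force on the tool from outside, world axes, zero at the start; "moment": the same for the moment, N m; "grip_width": finger opening in mm.
Only numpy, scipy, OpenCV 4.12 (cv2) and the standard library are available. Lean on these libraries where they do the work, as an engineer would, in place of code of your own. Each camera call takes 0.05 s, during which the arm holds its last target.

## Working session

There is one attempt and no reset: what is moved stays moved. The work goes in short steps, Python scripts to look and compute and a tool call to move; the robot and the scene stay as the last step left them, time stands still between calls to the robot, and variables do not carry over. Pictures are saved under pics/ and viewed, and the job is handed in when it is done.

Besides the shell and the picture viewer there is one more tool, called by a JSON object that holds its "op" and its "data", one argument or row to a line. step_arm: Moves the arm, as the interface text tells. Shifts and turns lie within -1 to 1; 1 stands for 2 cm of shift or 4 degrees of turn. Its arguments: {"type":"object","properties":{"moves":{"type":"array"}},"required":["moves"]}

```bash
ls -la; mkdir -p pics; python3 - <<'E'
from plant import *
import cv2
o=get_obs(); print(o)
for n in ["scene","top","wrist"]:
    im=capture(n); cv2.imwrite(f"pics/{n}0.png",im[:,:,::-1]); print(n,get_calibration(n))
E
```

```text
total 12
drwxr-xr-x  3 agent agent 4096 Dec  6 22:49 .
drwxr-xr-x 23 root  root  4096 Dec  6 22:49 ..
drwxr-xr-x  2 agent agent 4096 Dec  6 22:49 pics
{'time': 0.0, 'joint_positions': array([ 1.13599597e+00,  3.42742309e-01,  1.52503772e+00,  1.71621349e-05,
        1.27539714e+00, -1.45969708e-01]), 'dq': array([ 0.00020313, -0.00115282, -0.0007313 , -0.00117996, -0.00258579,
       -0.00043026]), 'tau': array([-2.66016259e-04, -4.31237733e+01, -2.44220299e+01,  7.19393953e-02,
        5.58361982e-02, -1.01184066e-04]), 'tool_pos': array([149.31779497, 502.88428528, 226.02757566]), 'tcp_rot': array([-3.14002737e+00, -2.46707513e-04,  2.85275680e+00]), 'contact_force': array([ 0.10371921, -0.42609595, -0.01350068]), 'moment': array([-0.02067239,  0.01755088,  0.02862127]), 'grip_width': 91.62340386867972}
scene {'mtx': array([[548.5651667 ,   0.        , 311.77759474],
       [  0.        , 548.5651667 , 245.16467415],
       [  0.        ,   0.        ,   1.        ]]), 'eye': array([ 911.48072731, -725.10400565, 1448.37785376]), 'orientation': array([-2.59468744,  0.01289674,  0.4432095 ])}
top {'mtx': array([[598.69598206,   0.        , 316.8305983 ],
       [  0.        , 598.69598206, 239.28659139],
       [  0.        ,   0.        ,   1.        ]]), 'eye': array([ 326.19510283,   -7.56077561, 1554.26406945]), 'orientation': array([-2.98548075, -0.00307611, -1.54667004])}
wrist {'mtx': array([[355.73378985,   0.        , 319.52446364],
       [  0.        , 355.73378985, 235.92723877],
       [  0.        ,   0.        ,   1.        ]]), 'mount': array([[-1.03978795e-04, -9.54337591e-01, -2.98730231e-01,
         8.10538603e+01],
       [ 9.99998974e-01, -5.25958372e-04,  1.33218240e-03,
         4.36614287e-02],
       [-1.42847141e-03, -2.98729787e-01,  9.54336667e-01,
        -1.58249319e+02],
       [ 0.00000000e+00,  0.00000000e+00,  0.00000000e+00,
         1.00000000e+00]])}
```

View pics/scene0.png

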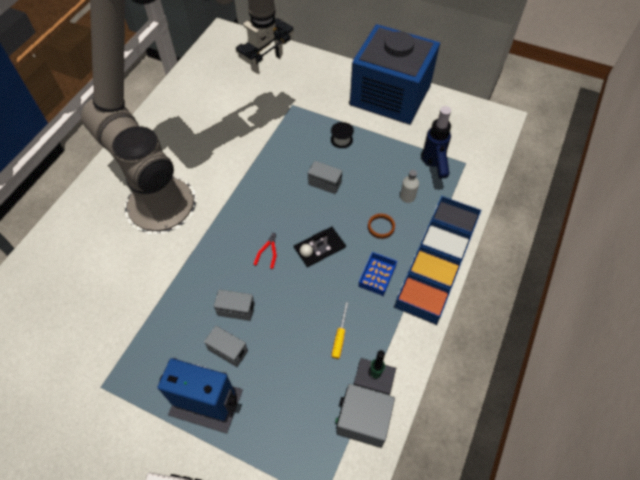

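View pics/top0.png

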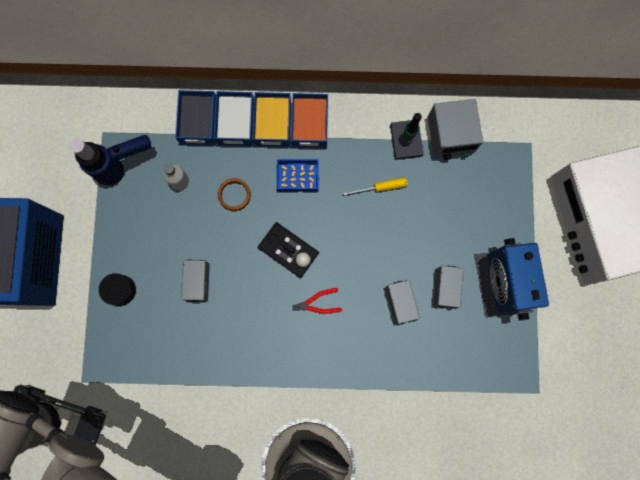

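View pics/wrist0.png

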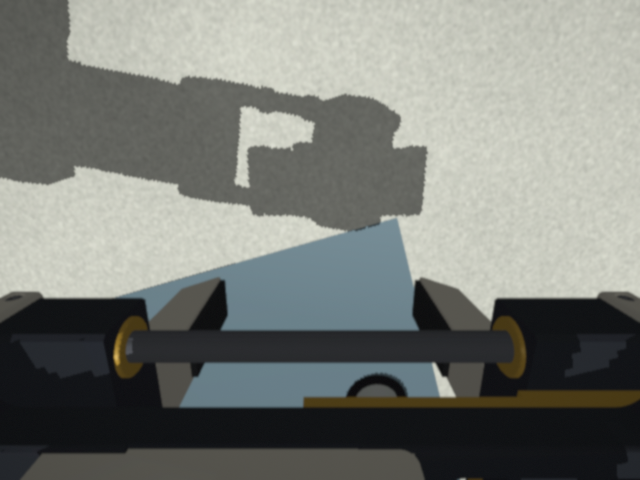

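The top view shows the base case near (195,281), the cases at (402,302) and (450,287), the tray at (288,250) with its ball at (303,260), and the blower at (517,280). Next I'll enlarge these areas.

```bash
cat > h.py <<'E'
import numpy as np, cv2
from scipy.spatial.transform import Rotation as Rt
from plant import *
def R(rpy): return Rt.from_euler('xyz',rpy).as_matrix()
def cam(name,o=None):
    c=get_calibration(name)
    if name=='wrist':
        T=np.eye(4);T[:3,:3]=R(o['tcp_rot']);T[:3,3]=o['tool_pos'];M=T@np.array(c['mount'])
        return np.array(c['mtx']),M[:3,:3],M[:3,3]
    return np.array(c['mtx']),R(c['orientation']),np.array(c['eye'])
def p2w(C,uv,z):
    K,Rc,e=C; uv=np.atleast_2d(uv).astype(float)
    d=(Rc@np.linalg.inv(K)@np.c_[uv,np.ones(len(uv))].T).T
    return e+d*((z-e[2])/d[:,2])[:,None]
def w2p(C,P):
    K,Rc,e=C; q=(K@(Rc.T@(np.atleast_2d(P)-e).T)).T
    return q[:,:2]/q[:,2:]
def go(target,yaw,o=None,tilt=None):
    """tool-frame displacement (mm) & rotvec deg to target TCP pose pointing down with yaw"""
    o=o or get_obs(); A=R(o['tcp_rot']); B=R([np.pi,0,yaw])
    d=A.T@(np.array(target)-o['tool_pos'])
    r=Rt.from_matrix(A.T@B).as_rotvec(degrees=True)
    print('tcp',o['tool_pos'].round(1),'rot',o['tcp_rot'].round(4),'w',round(o['grip_width'],1),'t',round(o['time'],2),'F',o['contact_force'].round(1))
    print('shift units',(d/20).round(3),'turn units',(r/4).round(3))
    return d/20,r/4
E
python3 - <<'E'
import cv2
im=cv2.imread('pics/top0.png')
def crop(n,x,y,w,h,s): cv2.imwrite(n,cv2.resize(im[y:y+h,x:x+w],None,fx=s,fy=s,interpolation=cv2.INTER_CUBIC))
crop('pics/c1.png',380,230,180,100,4.4 if 0 else 4)
crop('pics/c2.png',170,210,160,110,5)
E
```

```text
(no output)
```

View pics/c1.png

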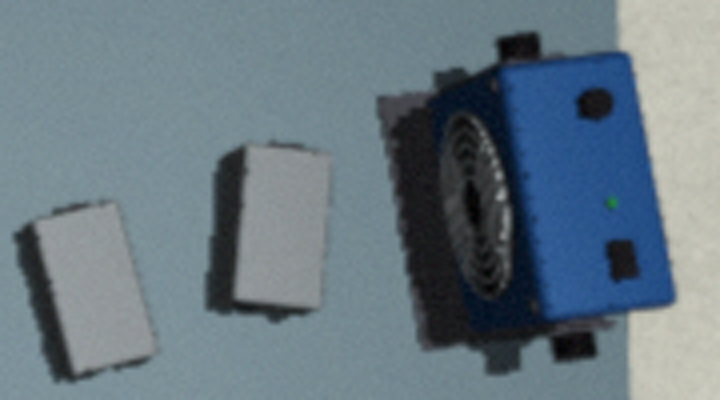

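View pics/c2.png

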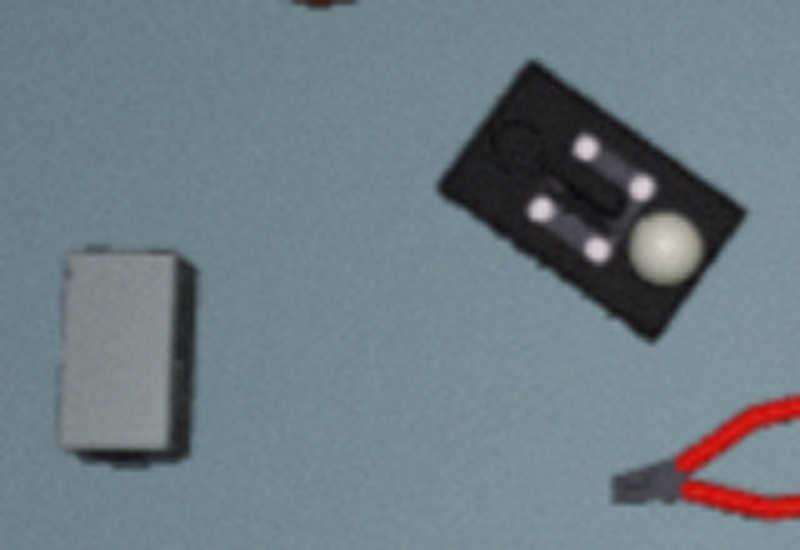

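The lids are clear bright rectangles. I'll segment them in the top image and intersect with z=66.

```bash
cat > meas.py <<'E'
from h import *
def lids(im,C,z,rois,s=4,vth=125,show=None):
    out=[]
    for (x,y,w,h) in rois:
        c=cv2.resize(im[y:y+h,x:x+w],None,fx=s,fy=s,interpolation=cv2.INTER_CUBIC)
        hsv=cv2.cvtColor(c,cv2.COLOR_BGR2HSV)
        m=((hsv[:,:,1]<28)&(hsv[:,:,2]>vth)).astype(np.uint8)*255
        m=cv2.morphologyEx(m,cv2.MORPH_OPEN,np.ones((7,7)));m=cv2.morphologyEx(m,cv2.MORPH_CLOSE,np.ones((9,9)))
        cs,_=cv2.findContours(m,cv2.RETR_EXTERNAL,cv2.CHAIN_APPROX_NONE)
        k=max(cs,key=cv2.contourArea)[:,0,:].astype(float)
        if show: cv2.imwrite(show+f'_{x}.png',m)
        uv=(k+0.5)/s-0.5+[x,y]
        P=p2w(C,uv,z)[:,:2]
        r=cv2.minAreaRect(P.astype(np.float32)); 
        b=cv2.boxPoints(r); e1=b[1]-b[0]; e2=b[2]-b[1]
        L=e1 if np.linalg.norm(e1)>np.linalg.norm(e2) else e2
        a=np.degrees(np.arctan2(L[1],L[0]))%180
        # centroid & moment-based
        M=cv2.moments(P.astype(np.float32).reshape(-1,1,2))
        ce=np.array([M['m10'],M['m01']])/M['m00']
        am=np.degrees(.5*np.arctan2(2*M['mu11'],M['mu20']-M['mu02']))%180
        print('rect c',np.round(r[0],1),'size',np.round(r[1],1),'ang',a.round(1),'| centroid',ce.round(1),'ang',am.round(1),'area',round(abs(M['m00'])))
        out.append((ce,am))
    return out
E
python3 - <<'E'
from meas import *
im=cv2.imread('pics/top0.png'); C=cam('top')
hsv=cv2.cvtColor(im,cv2.COLOR_BGR2HSV)
for n,(u,v) in dict(base=(195,280),far=(402,302),near=(450,287),mat=(350,340)).items(): print(n,hsv[v,u],im[v,u])
lids(im,C,66,[(170,245,50,70),(380,270,45,65),(428,258,42,60)],show='pics/m')
T=np.array([[531,60],[747,212],[653,343],[438,187]])/5+[170,210]
print('tray rim',p2w(C,T,14).round(1))
dots=np.array([[586,147],[642,187],[540,210],[597,249]])/5+[170,210]
print('dots z59..',p2w(C,dots,85).round(1))
print('ball',p2w(C,np.array([[666,247]])/5+[170,210],24))
B=np.array([[500,60],[628,52],[675,303],[540,320]])/4+[380,230]
print('blower top',p2w(C,B,185).round(1))
g=np.array([[477,205]])/4+[380,230]; print('grille',p2w(C,g,110))
E
```

```text
base [100  16 141] [141 138 132]
far [105  10 152] [152 149 146]
near [102  17 154] [154 150 144]
mat [100  43 155] [155 146 129]
rect c [451.6 299.6] size [94.8 51.9] ang 0.9 | centroid [451.4 299.3] ang 0.3 area 4734
rect c [ 410.8 -225.2] size [97.4 53.2] ang 15.4 | centroid [ 410.7 -225.2] ang 15.5 area 4940
rect c [ 451.5 -342.1] size [52.7 96.7] ang 174.9 | centroid [ 451.1 -342. ] ang 174.7 area 4888
tray rim [[611.8 100.9  14. ]
 [534.4 -13.9  14. ]
 [465.1  32.9  14. ]
 [543.5 146.9  14. ]]
dots z59.. [[555.4  67.1  85. ]
 [536.   38.7  85. ]
 [523.3  88.8  85. ]
 [504.5  60.   85. ]]
ball [[513.84113554  27.34986131  24.        ]]
blower top [[ 539.1 -442.2  185. ]
 [ 545.6 -516.5  185. ]
 [ 401.5 -538.5  185. ]
 [ 390.  -461.3  185. ]]
grille [[ 461.73342072 -449.89647668  110.        ]]
```

```bash
cat >> h.py <<'E'
def plan(target,yaw,n=8,vmax=1.0,wmax=1.0):
    o=get_obs(); p=o['tool_pos'].copy(); A=R(o['tcp_rot']); B=R([np.pi,0,yaw]); t=np.array(target,float)
    print('tcp',p.round(1),'rot',o['tcp_rot'].round(3),'w',round(o['grip_width'],1),'t',round(o['time'],2),'F',o['contact_force'].round(1),'left',np.linalg.norm(t-p).round(0))
    for i in range(n):
        d=A.T@(t-p)/20; d*=min(1,vmax/max(1e-9,np.abs(d).max())); d=(d*20).round()/20
        r=Rt.from_matrix(A.T@B).as_rotvec(degrees=True)/4; r*=min(1,wmax/max(1e-9,np.abs(r).max())); r=(r*20).round()/20
        print(', '.join('%g'%v for v in np.r_[d,r]+0.0))
        p=p+A@(d*20); A=A@Rt.from_rotvec(r*4,degrees=True).as_matrix()
E
python3 -c "
from h import *
plan([451,300,240],0.0,16)"
```

```text
tcp [149.4 503.  226.2] rot [-3.14  -0.     2.853] w 91.7 t 0.15 F [-0.8  0.9 -0. ] left 364.0
-1, -0.3, -0.05, 0, 0, 1
-1, -0.25, -0.05, 0, 0, 1
-1, -0.15, -0.05, 0, 0, 1
-1, -0.1, -0.05, 0, 0, 1
-1, -0.05, -0.05, 0, 0, 1
-1, 0.05, -0.05, 0, 0, 1
-1, 0.1, -0.05, 0, 0, 1
-1, 0.2, -0.05, 0, 0, 1
-1, 0.25, -0.05, 0, 0, 1
-1, 0.35, -0.05, 0, 0, 1
-1, 0.4, -0.05, 0, 0, 1
-1, 0.5, 0, 0, 0, 1
-1, 0.6, -0.05, 0, 0, 1
-1, 0.7, 0, 0, 0, 1
-1, 0.8, -0.05, 0, 0, 1
-1, 0.95, 0, 0, 0, 1
```

{"op": "step_arm", "data": {
  "moves": [-1, -0.3, -0.05, 0, 0, 1, -1, -1, -0.25, -0.05, 0, 0, 1, -1, -1, -0.15, -0.05, 0, 0, 1, -1, -1, -0.1, -0.05, 0, 0, 1, -1, -1, -0.05, -0.05, 0, 0, 1, -1, -1, 0.05, -0.05, 0, 0, 1, -1, -1, 0.1, -0.05, 0, 0, 1, -1, -1, 0.2, -0.05, 0, 0, 1, -1]
}}

```text
time: 0.82
tool_pos: [284.3, 408.1, 231.7]
tcp_rot: [-3.134, 0.001, 2.277]
contact_force: [0.7, -0.1, -0.1]
grip_width: 92.2
```

```bash
python3 -c "
from h import *
plan([451,300,240],0.0,16)"
```

```text
tcp [284.3 408.1 231.7] rot [-3.134e+00  1.000e-03  2.277e+00] w 92.2 t 0.82 F [ 0.7 -0.1 -0.1] left 199.0
-1, 0.3, -0.05, 0, 0, 1
-1, 0.35, -0.05, 0, 0, 1
-1, 0.45, -0.05, 0, 0, 1
-1, 0.55, -0.05, 0, 0, 1
-1, 0.65, -0.05, 0, 0, 1
-1, 0.75, -0.05, 0, 0, 1
-1, 0.85, -0.05, 0, 0, 1
-1, 1, -0.05, 0, 0, 1
-0.3, 0.3, -0.05, 0, 0, 1
0, 0, 0, 0, 0, 1
0, 0, 0, 0, 0, 1
0, 0, 0, 0, 0, 1
0, 0, 0, 0, 0, 1
0, 0, 0, 0, 0, 1
0, 0, 0, 0, 0, 1
0, 0, 0, 0, 0, 1
```

{"op": "step_arm", "data": {
  "moves": [-1, 0.3, -0.05, 0, 0, 1, -1, -1, 0.35, -0.05, 0, 0, 1, -1, -1, 0.45, -0.05, 0, 0, 1, -1, -1, 0.55, -0.05, 0, 0, 1, -1, -1, 0.65, -0.05, 0, 0, 1, -1, -1, 0.75, -0.05, 0, 0, 1, -1, -1, 0.85, 0, 0, 0, 1, -1, -0.5, 0.8, 0, 0, 0, 1, -1]
}}

```text
time: 1.48
tool_pos: [442.3, 304.6, 235.9]
tcp_rot: [-3.132, 0.007, 1.69]
contact_force: [0.9, 0.4, 0.4]
grip_width: 91.9
```

```bash
python3 - <<'E'
from h import *
o=get_obs(); im=capture('wrist'); cv2.imwrite('pics/w1.png',im[:,:,::-1])
np.save('w1.npy',np.r_[o['tool_pos'],o['tcp_rot']])
C=cam('wrist',o); print(w2p(C,[[451,300,66],[501,328,66],[401,328,66],[501,272,66],[401,272,66]]).round())
print(o['dq'].round(3))
plan([412,-225,200],np.radians(15.5),24)
E
```

```text
[[329. 219.]
 [387. 197.]
 [280. 184.]
 [376. 253.]
 [275. 241.]]
[-0.322  0.243 -0.359  0.012  0.116  0.556]
tcp [445.2 303.7 235.7] rot [-3.134  0.007  1.684] w 91.9 t 1.53 F [ 1.9 -2.1  0. ] left 531.0
-1, -0.2, 0.1, 0, 0, 1
-1, -0.1, 0.1, 0, 0, 1
-1, -0.05, 0.05, 0, 0, 1
-1, 0.05, 0.05, 0, 0, 1
-1, 0.1, 0.1, 0, 0, 1
-1, 0.2, 0.1, 0, 0, 1
-1, 0.25, 0.1, 0, 0, 1
-1, 0.3, 0.1, 0, 0, 1
-1, 0.4, 0.1, 0, 0, 1
-1, 0.5, 0.1, 0, 0, 1
-1, 0.6, 0.1, 0, 0, 1
-1, 0.65, 0.1, 0, 0, 1
-1, 0.8, 0.1, 0, 0, 1
-1, 0.9, 0.1, 0, 0, 1
-0.95, 1, 0.1, 0, 0, 1
-0.85, 1, 0.1, 0, 0.05, 1
-0.75, 1, 0.05, 0, 0, 1
-0.6, 1, 0.05, 0, 0.05, 1
-0.55, 1, 0.05, 0.05, 0, 1
-0.45, 1, 0.05, 0, 0.05, 1
-0.35, 1, 0.05, 0, 0, 0.25
-0.35, 1, 0.1, 0, 0, 0
-0.35, 1, 0.05, 0, 0, 0
-0.2, 0.6, 0.05, 0, 0, 0
```

View pics/w1.png

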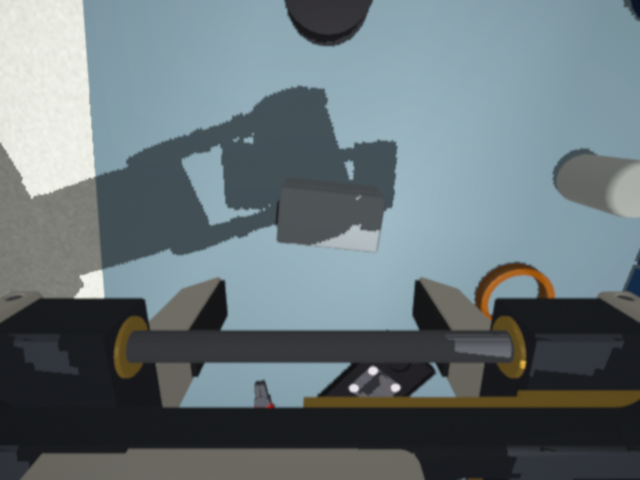

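The wrist view shows the base lid at about (283,188), (385,196), (378,251), (278,241). That matches the projection of the top-camera estimate to within a few px, so I'll continue to the far case.

{"op": "step_arm", "data": {
  "moves": [-1, -0.2, 0.1, 0, 0, 1, -1, -1, -0.1, 0.1, 0, 0, 1, -1, -1, -0.05, 0.05, 0, 0, 1, -1, -1, 0.05, 0.05, 0, 0, 1, -1, -1, 0.1, 0.1, 0, 0, 1, -1, -1, 0.2, 0.1, 0, 0, 1, -1, -1, 0.25, 0.1, 0, 0, 1, -1, -1, 0.3, 0.1, 0, 0, 1, -1]
}}

```text
time: 2.2
tool_pos: [432.8, 137.1, 219.4]
tcp_rot: [-3.136, 0.012, 1.104]
contact_force: [-0.2, -0.7, 0.4]
grip_width: 92.0
```

```bash
python3 - <<'E'
from h import *
plan([412,-225,200],np.radians(15.5),22)
E
```

```text
tcp [432.8 137.1 219.4] rot [-3.136  0.012  1.104] w 92.0 t 2.2 F [-0.2 -0.7  0.4] left 363.0
-1, 0.45, 0.05, 0, 0, 1
-1, 0.5, 0.05, 0, 0, 1
-1, 0.6, 0.1, 0, 0, 1
-1, 0.7, 0.1, 0, 0, 1
-1, 0.85, 0.1, 0, 0, 1
-1, 0.95, 0.1, 0, 0.05, 1
-0.9, 1, 0.05, 0, 0, 1
-0.8, 1, 0.05, 0, 0.05, 1
-0.7, 1, 0.05, 0, 0, 1
-0.6, 1, 0.05, 0, 0.05, 1
-0.5, 1, 0.05, 0, 0, 1
-0.4, 1, 0.05, 0, 0.05, 0.95
-0.35, 1, 0.1, 0, 0, 0
-0.35, 1, 0.05, 0, 0, 0
-0.3, 1, 0.1, 0, 0, 0
-0.15, 0.45, 0, 0, 0, 0
0, 0, 0, 0, 0, 0
0, 0, 0, 0, 0, 0
0, 0, 0, 0, 0, 0
0, 0, 0, 0, 0, 0
0, 0, 0, 0, 0, 0
0, 0, 0, 0, 0, 0
```

{"op": "step_arm", "data": {
  "moves": [-1, 0.45, 0, 0, 0, 1, -1, -1, 0.5, 0, 0, 0, 1, -1, -1, 0.6, 0, 0, 0, 1, -1, -1, 0.7, 0, 0, 0, 1, -1, -1, 0.85, 0, 0, 0, 1, -1, -1, 0.95, 0, 0, 0.05, 1, -1, -0.9, 1, 0, 0, 0, 1, -1, -0.8, 1, 0, 0, 0.05, 1, -1]
}}

```text
time: 2.87
tool_pos: [415.4, -67.7, 219.4]
tcp_rot: [-3.14, 0.009, 0.523]
contact_force: [0.7, -0.2, 0.4]
grip_width: 91.7
```

{"op": "step_arm", "data": {
  "moves": [-0.7, 1, 0.05, 0, 0, 1, -1, -0.6, 1, 0.05, 0, 0.05, 1, -1, -0.5, 1, 0.05, 0, 0, 1, -1, -0.4, 1, 0.05, 0, 0.05, 0.95, -1, -0.35, 1, 0.05, 0, 0, 0, -1, -0.35, 1, 0.05, 0, 0, 0, -1, -0.3, 1, 0.05, 0, 0, 0, -1, -0.15, 0.45, 0, 0, 0, 0, -1]
}}

```text
time: 3.53
tool_pos: [397.8, -240.8, 211.3]
tcp_rot: [-3.14, 0.003, 0.229]
contact_force: [-0.3, -0.1, 0.0]
grip_width: 91.6
```

```bash
python3 - <<'E'
from h import *
plan([411,-225,200],np.radians(15.5),6)
E
```

```text
tcp [ 397.8 -240.8  211.3] rot [-3.14e+00  3.00e-03  2.29e-01] w 91.6 t 3.53 F [-0.3 -0.1  0. ] left 23.0
0.85, -0.6, 0.55, 0, 0.05, -0.6
0, 0, 0, 0, 0, 0
0, 0, 0, 0, 0, 0
0, 0, 0, 0, 0, 0
0, 0, 0, 0, 0, 0
0, 0, 0, 0, 0, 0
```

{"op": "step_arm", "data": {
  "moves": [0.5, -0.35, 0.3, 0, 0, -0.6, -1, 0.35, -0.25, 0.25, 0, 0, 0, -1, 0, 0, 0, 0, 0, 0, -1]
}}

```text
time: 3.78
tool_pos: [411.6, -225.1, 199.1]
tcp_rot: [-3.139, 0.003, 0.269]
contact_force: [-0.4, 0.2, -0.8]
grip_width: 92.0
```

```bash
python3 - <<'E'
from h import *
o=get_obs(); print(o['dq'].round(3)); im=capture('wrist'); cv2.imwrite('pics/w2.png',im[:,:,::-1])
C=cam('wrist',o); 
def box(c,a,z=66):
    a=np.radians(a);x=np.array([np.cos(a),np.sin(a)]);y=np.array([-x[1],x[0]])
    return np.array([np.r_[np.array(c)+sx*50*x+sy*28*y,z] for sx,sy in [(1,1),(-1,1),(-1,-1),(1,-1)]])
a=im[:,:,::-1].copy()
for c,an in [((410.8,-225.2),15.5),((451.3,-342),174.8)]:
    q=w2p(C,box(c,an)); print(q.round(1)); cv2.polylines(a,[q.round().astype(int)],True,(0,0,255),1)
cv2.imwrite('pics/w2a.png',a)
plan([411,-225,23],np.radians(15.5),1)
E
```

```text
[ 0.005 -0.004  0.002 -0.002  0.011 -0.027]
[[285.5 165.8]
 [288.9 279.4]
 [351.6 279.4]
 [354.8 165.8]]
[[468.5 278.2]
 [526.5 172.2]
 [464.7 147.2]
 [411.2 257.4]]
tcp [ 411.4 -225.2  199.4] rot [-3.139e+00  3.000e-03  2.700e-01] w 92.0 t 3.83 F [-0.1  0.7  0.4] left 176.0
0, 0, 1, -0.05, 0.05, 0
```

View pics/w2a.png

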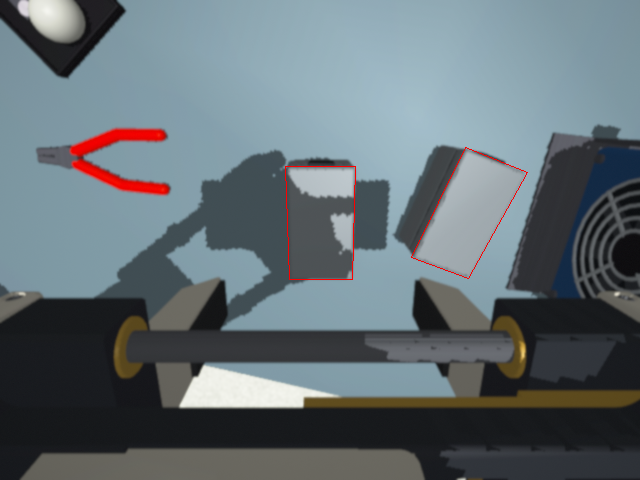

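The overlay matches both lids to about 1 px. I'll descend on the far case.

{"op": "step_arm", "data": {
  "moves": [0, 0, 1, -0.05, 0.05, 0, -1, 0, 0, 1, 0, 0, 0, -1, 0, 0, 1, 0, 0, 0, -1, 0, 0, 1, 0, 0, 0, -1, 0, 0, 1, 0, 0, 0, -1, 0, 0, 1, 0, 0, 0, -1, 0, 0, 1, 0, 0, 0, -1, 0, 0, 0.8, 0, 0, 0, -1]
}}

```text
time: 4.5
tool_pos: [416.7, -219.8, 43.1]
tcp_rot: [3.131, -0.008, 0.282]
contact_force: [-0.2, -0.2, -0.0]
grip_width: 91.6
```

```bash
python3 - <<'E'
from h import *
plan([410.9,-225.2,23],np.radians(15.5),2)
E
```

```text
tcp [ 416.7 -219.8   43.1] rot [ 3.131 -0.008  0.282] w 91.6 t 4.5 F [-0.2 -0.2 -0. ] left 22.0
-0.35, 0.15, 1, 0.15, -0.1, 0.15
0, 0, 0, 0, 0, 0
```

{"op": "step_arm", "data": {
  "moves": [-0.15, 0.1, 0.5, 0.15, -0.1, 0.15, -1, -0.15, 0.05, 0.45, 0, 0, 0, -1, 0, 0, 0, 0, 0, 0, -1]
}}

```text
time: 4.75
tool_pos: [410.6, -221.2, 20.9]
tcp_rot: [-3.136, 0.004, 0.273]
contact_force: [0.4, 0.2, -0.5]
grip_width: 92.0
```

```bash
python3 - <<'E'
from h import *
plan([410.9,-225.2,23],np.radians(15.5),2)
E
```

```text
tcp [ 410.6 -221.2   20.9] rot [-3.136  0.004  0.273] w 92.0 t 4.75 F [ 0.4  0.2 -0.5] left 4.0
-0.05, 0.2, -0.1, -0.1, 0.05, 0.05
0, 0, 0, 0, 0, 0
```

{"op": "step_arm", "data": {
  "moves": [-0.05, 0.2, -0.1, -0.1, 0.05, 0, -1, 0, 0, 0, 0, 0, 0, 1, 0, 0, 0, 0, 0, 0, 1, 0, 0, 0, 0, 0, 0, 1, 0, 0, 0, 0, 0, 0, 1, 0, 0, 0, 0, 0, 0, 1]
}}

```text
time: 5.25
tool_pos: [413.0, -226.5, 26.5]
tcp_rot: [3.135, -0.003, 0.274]
contact_force: [-0.0, -0.1, -0.5]
grip_width: 62.8
```

```bash
python3 - <<'E'
from h import *
plan([410.9,-225.2,150],np.radians(15.5),2)
E
```

```text
tcp [ 413.  -226.5   26.5] rot [ 3.135e+00 -3.000e-03  2.740e-01] w 62.8 t 5.25 F [-0.  -0.1 -0.5] left 124.0
0, 0, -1, 0.1, -0.05, 0.05
0, 0, -1, 0, 0, 0
```

{"op": "step_arm", "data": {
  "moves": [-0.1, 0, 0.15, 0.1, -0.05, 0, 1, 0, 0, 0, 0, 0, 0, 1, 0, 0, 0, 0, 0, 0, 1, 0, 0, 0, 0, 0, 0, 1]
}}

```text
time: 5.58
tool_pos: [411.2, -226.9, 23.9]
tcp_rot: [-3.14, -0.0, 0.274]
contact_force: [0.2, 1.6, 3.8]
grip_width: 55.8
```

```bash
python3 - <<'E'
from h import *
plan([410.9,-225.2,150],np.radians(15.5),2)
E
```

```text
tcp [ 411.2 -226.9   23.9] rot [-3.14  -0.     0.274] w 55.8 t 5.58 F [0.2 1.6 3.8] left 126.0
0, 0, -1, 0, 0, 0.05
0, 0, -1, 0, 0, 0
```

Gripped (55.8 mm wide, TCP 23.9 above the case underside). Lifting and carrying to the base case.

{"op": "step_arm", "data": {
  "moves": [0, 0, -0.4, 0, 0, 0, 1, 0, 0, -0.7, 0, 0, 0, 1, 0, 0, -1, 0, 0, 0, 1, 0, 0, -1, 0, 0, 0, 1, 0, 0, -1, 0, 0, 0, 1, 0, 0, -0.9, 0, 0, 0, 1, 0, -0.3, -0.7, 0, 0, 0, 1, 0, -0.6, -0.3, 0, 0, 0, 1]
}}

```text
time: 6.25
tool_pos: [403.4, -209.0, 148.2]
tcp_rot: [-3.132, 0.007, 0.272]
contact_force: [0.8, -1.4, -3.5]
grip_width: 55.9
```

```bash
python3 - <<'E'
from h import *
plan([451.4,299.5,150],np.radians(0.5),16,vmax=0.95,wmax=0.25)
E
```

```text
tcp [ 403.4 -209.   148.2] rot [-3.132  0.007  0.272] w 55.9 t 6.25 F [ 0.8 -1.4 -3.5] left 511.0
0.35, -0.95, 0, 0, 0, 0.25
0.35, -0.95, 0, 0, 0, 0.25
0.35, -0.95, 0, 0, 0, 0.25
0.3, -0.95, 0, 0, 0, 0.25
0.3, -0.95, 0, 0, 0, 0.25
0.25, -0.95, 0, 0, 0, 0.25
0.25, -0.95, 0, 0, 0, 0.25
0.25, -0.95, 0, 0, 0, 0.25
0.2, -0.95, 0, 0, 0, 0.25
0.2, -0.95, 0, 0, 0, 0.25
0.2, -0.95, 0, 0, 0, 0.25
0.15, -0.95, 0, -0.05, 0.05, 0.25
0.15, -0.95, 0, 0, 0, 0.25
0.15, -0.95, 0, -0.05, 0.05, 0.25
0.1, -0.95, 0, 0, 0, 0.25
0.1, -0.95, 0, 0, 0.05, 0
```

{"op": "step_arm", "data": {
  "moves": [0.35, -0.95, 0, -0.05, 0.05, 0.25, 1, 0.35, -0.95, 0, 0, 0, 0.25, 1, 0.35, -0.95, 0, 0, 0, 0.25, 1, 0.3, -0.95, 0, 0, 0, 0.25, 1, 0.3, -0.95, 0, 0, 0, 0.25, 1, 0.25, -0.95, 0, 0, 0, 0.25, 1, 0.25, -0.95, 0, 0, 0, 0.25, 1, 0.25, -0.95, 0, 0, 0, 0.25, 1]
}}

```text
time: 6.92
tool_pos: [412.7, -40.3, 148.9]
tcp_rot: [-3.135, 0.009, 0.122]
contact_force: [-0.3, -0.5, -3.3]
grip_width: 55.8
```

{"op": "step_arm", "data": {
  "moves": [0.2, -0.95, 0, -0.05, 0.05, 0.25, 1, 0.2, -0.95, 0, 0, 0, 0.25, 1, 0.2, -0.95, 0, 0, 0, 0.25, 1, 0.15, -0.95, 0, 0, 0, 0.25, 1, 0.15, -0.95, 0, 0, 0, 0.25, 1, 0.15, -0.95, 0, 0, 0, 0.25, 1, 0.1, -0.95, 0, 0, 0, 0.25, 1, 0.1, -0.95, 0, 0, 0, 0, 1]
}}

```text
time: 7.58
tool_pos: [419.0, 124.6, 146.4]
tcp_rot: [-3.139, 0.018, -0.006]
contact_force: [0.5, -0.8, -2.3]
grip_width: 56.2
```

```bash
python3 - <<'E'
from h import *
plan([451.4,299.5,130],np.radians(0.5),16,vmax=0.8,wmax=0.25)
E
```

```text
tcp [419.  124.6 146.4] rot [-3.139  0.018 -0.006] w 56.2 t 7.58 F [ 0.5 -0.8 -2.3] left 179.0
0.15, -0.8, 0.05, -0.05, 0.25, -0.2
0.15, -0.8, 0.1, 0, 0, 0
0.15, -0.8, 0.05, 0, 0, 0
0.15, -0.8, 0.1, 0, 0, 0
0.15, -0.8, 0.05, 0, 0, 0
0.15, -0.8, 0.1, 0, 0, 0
0.15, -0.8, 0.05, 0, 0, 0
0.15, -0.8, 0.1, 0, 0, 0
0.15, -0.8, 0.05, 0, 0, 0
0.15, -0.8, 0.1, 0, 0, 0
0.2, -0.75, 0.05, 0, 0, 0
0, 0, 0, 0, 0, 0
0, 0, 0, 0, 0, 0
0, 0, 0, 0, 0, 0
0, 0, 0, 0, 0, 0
0, 0, 0, 0, 0, 0
```

{"op": "step_arm", "data": {
  "moves": [0.3, -0.9, 0, -0.05, 0.2, -0.2, 1, 0.3, -0.9, 0, 0, 0.05, 0, 1, 0.3, -0.9, 0, 0, 0.05, 0, 1, 0.25, -0.8, 0, 0, 0.05, 0, 1, 0.25, -0.8, 0, 0, 0.05, 0, 1, 0.25, -0.8, 0, 0, 0, 0, 1, 0.2, -0.7, 0.05, 0, 0, 0, 1, 0.2, -0.6, 0.1, 0, 0, 0, 1]
}}

```text
time: 8.25
tool_pos: [449.2, 262.0, 139.5]
tcp_rot: [3.138, 0.003, 0.013]
contact_force: [-0.2, 0.0, -2.1]
grip_width: 56.0
```

```bash
python3 - <<'E'
from h import *
plan([451.4,299.5,120],np.radians(0.5),6,vmax=0.5,wmax=0.25)
E
```

```text
tcp [449.2 262.  139.5] rot [3.138e+00 3.000e-03 1.300e-02] w 56.0 t 8.25 F [-0.2  0.  -2.1] left 42.0
0.05, -0.5, 0.25, 0.05, 0.05, 0.05
0.05, -0.5, 0.25, 0, 0, 0
0, -0.5, 0.25, 0, 0, 0
0.05, -0.35, 0.2, 0, 0, 0
0, 0, 0, 0, 0, 0
0, 0, 0, 0, 0, 0
```

{"op": "step_arm", "data": {
  "moves": [0.05, -0.5, 0.2, 0.05, 0.05, 0.05, 1, 0.05, -0.5, 0.2, 0, 0, 0, 1, 0, -0.45, 0.2, 0, 0, 0, 1, 0, -0.2, 0.2, 0, 0, 0, 1, 0, 0, 0, 0, 0, 0, 1]
}}

```text
time: 8.67
tool_pos: [448.3, 299.0, 119.7]
tcp_rot: [3.14, 0.004, 0.011]
contact_force: [0.2, -1.2, -2.3]
grip_width: 55.8
```

```bash
python3 - <<'E'
from h import *
o=get_obs(); im=capture('wrist'); cv2.imwrite('pics/w3.png',im[:,:,::-1])
im=capture('top'); cv2.imwrite('pics/t3.png',cv2.resize(im[180:380,90:330,::-1],None,fx=3,fy=3))
plan([451.4,299.5,90.5],np.radians(0.5),6,vmax=0.3,wmax=0.25)
E
```

```text
tcp [448.7 298.3 120.5] rot [3.14e+00 3.00e-03 1.00e-02] w 55.6 t 8.77 F [-0.7  0.3 -2.8] left 30.0
0.05, 0, 0.3, 0, 0.05, 0
0, 0, 0.3, 0, 0, 0
0.05, 0, 0.3, 0, 0, 0
0, -0.05, 0.3, 0, 0, 0
0.05, 0, 0.3, 0, 0, 0
0, 0, 0, 0, 0, 0
```

View pics/w3.png

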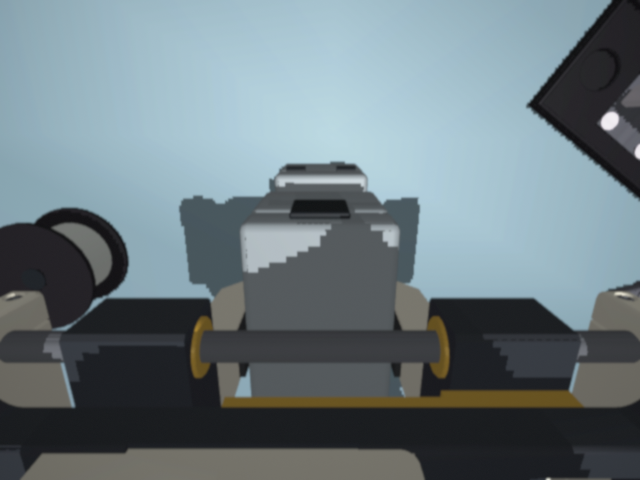

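View pics/t3.png

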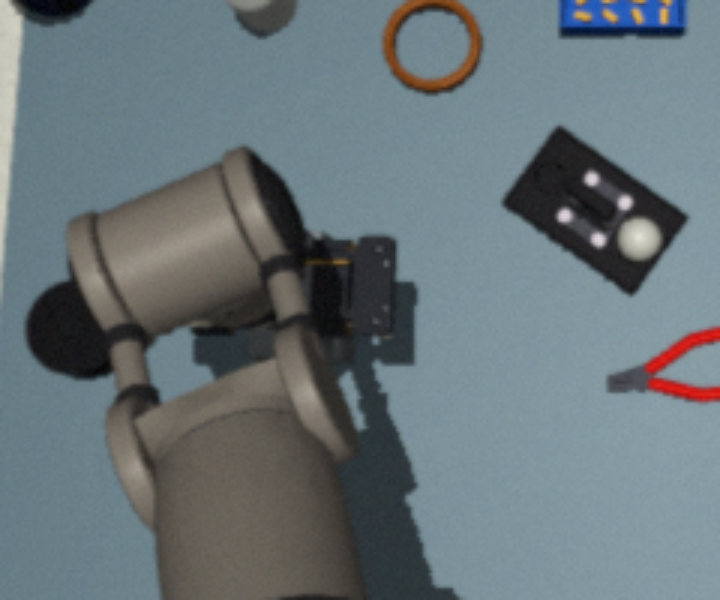

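The wrist view shows the held case (edges u≈241–400, far lid edge v≈223) and the base lid edge behind it (u≈275–367, v≈183). I'll check both against the predictions.

```bash
python3 - <<'E'
from h import *
o=get_obs(); C=cam('wrist',o)
p=o['tool_pos']
for dx in (-3,0,3):
  print(dx,w2p(C,[[p[0]+50+dx,p[1]+28,p[2]+42.1],[p[0]+50+dx,p[1]-28,p[2]+42.1]]).round(1).tolist(), w2p(C,[[501.4+dx,299.5+28,66],[501.4+dx,299.5-28,66]]).round(1).tolist())
im=cv2.imread('pics/w3.png'); cv2.imwrite('pics/w3c.png',cv2.resize(im[150:260,220:420],None,fx=4,fy=4,interpolation=cv2.INTER_CUBIC))
E
```

```text
-3 [[239.3, 229.4], [404.0, 231.0]] [[271.9, 179.2], [365.7, 180.2]]
0 [[238.7, 220.9], [404.7, 222.5]] [[271.7, 174.2], [366.0, 175.1]]
3 [[238.2, 212.2], [405.4, 213.9]] [[271.6, 169.1], [366.2, 170.0]]
```

View pics/w3c.png

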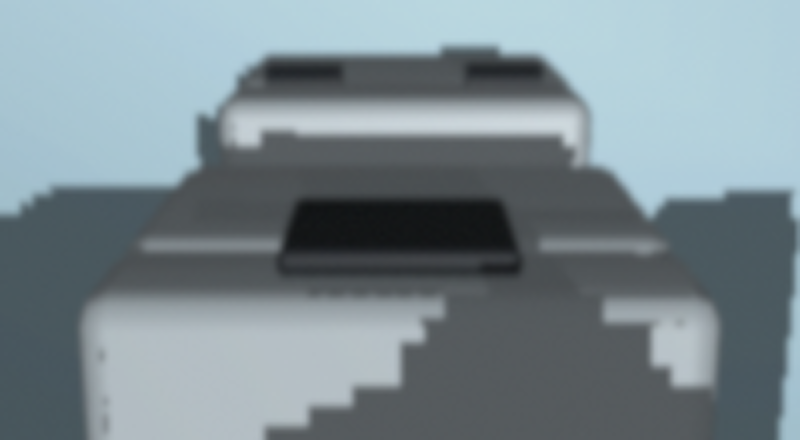

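Alignment is within about 1–2 mm. I'll lower with small corrections to aim at (452, 298).

{"op": "step_arm", "data": {
  "moves": [0.1, 0, 0.3, 0, 0.05, 0, 1, 0.05, 0, 0.3, 0, 0, 0, 1, 0.05, 0, 0.3, 0, 0, 0, 1, 0, 0, 0.2, 0, 0, 0, 1, 0, 0, 0, 0, 0, 0, 1]
}}

```text
time: 9.18
tool_pos: [453.8, 296.5, 96.9]
tcp_rot: [3.14, -0.002, 0.008]
contact_force: [-0.8, -0.1, -2.7]
grip_width: 56.2
```

```bash
python3 - <<'E'
from h import *
plan([452,298,90],np.radians(0.5),5,vmax=0.15,wmax=0.25)
E
```

```text
tcp [453.8 296.5  96.9] rot [ 3.14e+00 -2.00e-03  8.00e-03] w 56.2 t 9.18 F [-0.8 -0.1 -2.7] left 7.0
-0.05, -0.05, 0.15, 0, -0.05, 0
-0.05, 0, 0.15, 0, 0, 0
0, -0.05, 0.05, 0, 0, 0
0, 0, 0, 0, 0, 0
0, 0, 0, 0, 0, 0
```

{"op": "step_arm", "data": {
  "moves": [-0.1, -0.1, 0.15, 0, -0.05, 0, 1, 0, 0, 0.1, 0, 0, 0, 1, 0, 0, 0, 0, 0, 0, 1]
}}

```text
time: 9.43
tool_pos: [451.6, 298.2, 91.1]
tcp_rot: [3.14, 0.002, 0.007]
contact_force: [-0.8, 1.5, -2.9]
grip_width: 55.8
```

```bash
python3 - <<'E'
from h import *
plan([452,298,90],np.radians(0.5),3,vmax=0.15,wmax=0.25)
E
```

```text
tcp [451.6 298.2  91.1] rot [3.14e+00 2.00e-03 7.00e-03] w 55.8 t 9.43 F [-0.8  1.5 -2.9] left 1.0
0, 0, 0.05, 0.05, 0.05, -0.05
0, 0, 0, 0, 0, 0
0, 0, 0, 0, 0, 0
```

{"op": "step_arm", "data": {
  "moves": [0, 0, 0.1, 0, 0, 0, 1, 0, 0, 0.05, 0, 0, 0, 1]
}}

```text
time: 9.6
tool_pos: [451.9, 298.4, 89.9]
tcp_rot: [3.14, 0.001, 0.007]
contact_force: [-4.5, -2.5, 7.8]
grip_width: 55.8
```

Touchdown (Fz +7.8 N). Opening the gripper.

{"op": "step_arm", "data": {
  "moves": [0, 0, 0, 0, 0, 0, -1, 0, 0, 0, 0, 0, 0, -1, 0, 0, 0, 0, 0, 0, -1, 0, 0, 0, 0, 0, 0, -1, 0, 0, 0, 0, 0, 0, -1]
}}

```text
time: 10.02
tool_pos: [453.4, 299.3, 91.9]
tcp_rot: [-3.141, -0.004, 0.008]
contact_force: [-0.3, 1.0, -0.1]
grip_width: 84.6
```

```bash
python3 - <<'E'
from h import *
plan([452,298,180],np.radians(0.5),6,vmax=1,wmax=0.25)
E
```

```text
tcp [453.4 299.3  91.9] rot [-3.141 -0.004  0.008] w 84.6 t 10.02 F [-0.3  1.  -0.1] left 88.0
0, 0, -1, 0, -0.05, 0
0, 0, -1, 0, 0, 0
-0.05, 0.05, -1, 0, 0, 0
0, 0, -1, 0, 0, 0
0, 0, -0.4, 0, 0, 0
0, 0, 0, 0, 0, 0
```

{"op": "step_arm", "data": {
  "moves": [0, 0, -0.5, 0, 0, 0, -1, 0, 0, -0.8, 0, 0, 0, -1, 0, 0, -1, 0, 0, 0, -1, 0, 0, -1, 0, 0, 0, -1, 0, 0, -1, 0, 0, 0, -1, 0, 0, -0.5, 0, 0, 0, -1]
}}

```text
time: 10.52
tool_pos: [451.5, 298.5, 191.9]
tcp_rot: [3.14, 0.002, 0.007]
contact_force: [0.7, 0.1, 0.2]
grip_width: 92.0
```

```bash
python3 - <<'E'
from h import *
plan([452,-335,190],np.radians(-5.2),16,vmax=1,wmax=0.25)
E
```

```text
tcp [451.5 298.5 191.9] rot [3.14e+00 2.00e-03 7.00e-03] w 92.0 t 10.52 F [0.7 0.1 0.2] left 633.0
0, 1, 0, 0, 0, 0.25
0, 1, 0, 0, 0, 0.25
0.05, 1, 0, 0, 0, 0.25
0.05, 1, 0, 0, 0, 0.25
0.05, 1, 0, 0, 0, 0.25
0.1, 1, 0, 0, 0, 0.15
0.1, 1, 0, 0.05, 0, 0
0.1, 1, 0, 0, 0, 0
0.1, 1, 0, 0, 0, 0
0.1, 1, 0, 0, 0, 0
0.1, 1, 0, 0, 0, 0
0.1, 1, 0, 0, 0, 0
0.1, 1, 0, 0, 0, 0
0.1, 1, 0, 0, 0, 0
0.1, 1, 0, 0, 0, 0
0.1, 1, 0, 0, 0, 0
```

{"op": "step_arm", "data": {
  "moves": [0, 1, 0, 0, 0, 0.25, -1, 0, 1, 0, 0, 0, 0.25, -1, 0.05, 1, 0, 0, 0, 0.25, -1, 0.05, 1, 0, 0, 0, 0.25, -1, 0.05, 1, 0, 0, 0, 0.25, -1, 0.1, 1, 0, 0, 0, 0.15, -1, 0.1, 1, 0, 0, 0, 0, -1, 0.1, 1, 0, 0, 0, 0, -1]
}}

```text
time: 11.18
tool_pos: [454.6, 136.5, 202.3]
tcp_rot: [-3.136, -0.013, -0.089]
contact_force: [-0.5, 0.2, -0.6]
grip_width: 92.0
```

```bash
python3 - <<'E'
from h import *
plan([452,-335,200],np.radians(-5.2),8,vmax=1,wmax=0.25)
E
```

```text
tcp [454.6 136.5 202.3] rot [-3.136 -0.013 -0.089] w 92.0 t 11.18 F [-0.5  0.2 -0.6] left 472.0
0.1, 1, 0, -0.1, -0.2, 0.05
0.1, 1, 0, 0, 0, 0
0.1, 1, 0, 0, 0, 0
0.1, 1, 0, 0, 0, 0
0.1, 1, 0, 0, 0, 0
0.1, 1, 0, 0, 0, 0
0.1, 1, 0, 0, 0, 0
0.1, 1, 0, 0, 0, 0
```

{"op": "step_arm", "data": {
  "moves": [0.1, 1, 0, -0.1, -0.2, 0.05, -1, 0.1, 1, 0, 0, 0, 0, -1, 0.1, 1, 0, 0, 0, 0, -1, 0.1, 1, 0, 0, 0, 0, -1, 0.1, 1, 0, 0, 0, 0, -1, 0.1, 1, 0, 0, 0, 0, -1, 0.1, 1, 0, 0, 0, 0, -1, 0.1, 1, 0, 0, 0, 0, -1]
}}

```text
time: 11.85
tool_pos: [455.7, -32.4, 209.2]
tcp_rot: [3.14, -0.005, -0.092]
contact_force: [0.1, 0.2, 1.0]
grip_width: 92.5
```

{"op": "step_arm", "data": {
  "moves": [0.1, 1, 0, 0, 0, 0, -1, 0.1, 1, 0, 0, 0, 0, -1, 0.1, 1, 0, 0, 0, 0, -1, 0.1, 1, 0, 0, 0, 0, -1, 0.1, 1, 0, 0, 0, 0, -1, 0.1, 1, 0, 0, 0, 0, -1, 0.1, 1, 0, 0, 0, 0, -1, 0.1, 1, 0, 0, 0, 0, -1]
}}

```text
time: 12.52
tool_pos: [456.5, -201.8, 216.5]
tcp_rot: [3.138, -0.012, -0.092]
contact_force: [0.1, 0.3, -0.5]
grip_width: 92.0
```

```bash
python3 - <<'E'
from h import *
plan([452,-335,200],np.radians(-5.2),8,vmax=1,wmax=0.25)
E
```

```text
tcp [ 456.5 -201.8  216.5] rot [ 3.138 -0.012 -0.092] w 92.0 t 12.52 F [ 0.1  0.3 -0.5] left 134.0
0.05, 1, 0.15, 0.05, -0.2, 0
0.05, 1, 0.1, 0, 0, 0
0.05, 1, 0.1, 0, 0, 0
0.05, 1, 0.15, 0, 0, 0
0.05, 1, 0.1, 0, 0, 0
0.1, 1, 0.15, 0, 0, 0
0.05, 0.65, 0.1, 0, 0, 0
0, 0, 0, 0, 0, 0
```

{"op": "step_arm", "data": {
  "moves": [0.05, 1, 0.1, 0.05, -0.2, 0, -1, 0.05, 1, 0.1, 0, 0, 0, -1, 0.05, 1, 0.1, 0, 0, 0, -1, 0.05, 0.9, 0.1, 0, 0, 0, -1, 0.05, 0.9, 0.1, 0, 0, 0, -1, 0.05, 0.7, 0.1, 0, 0, 0, -1, 0.05, 0.4, 0.1, 0, 0, 0, -1, 0, 0, 0, 0, 0, 0, -1]
}}

```text
time: 13.18
tool_pos: [451.8, -330.3, 207.9]
tcp_rot: [3.138, -0.003, -0.096]
contact_force: [0.1, 0.0, -0.0]
grip_width: 91.9
```

```bash
python3 - <<'E'
from meas import *
plan([452,-332,200],np.radians(-5.2),3,vmax=1,wmax=0.25)
im=capture('top'); cv2.imwrite('pics/t4.png',im[:,:,::-1])
im=cv2.imread('pics/t4.png')
C=cam('top')
lids(im,C,132,[(165,240,65,80)],show='pics/m4')
cv2.imwrite('pics/t4c.png',cv2.resize(im[220:330,150:250],None,fx=5,fy=5,interpolation=cv2.INTER_CUBIC))
o=get_obs(); im=capture('wrist'); cv2.imwrite('pics/w4.png',im[:,:,::-1])
C=cam('wrist',o); a=cv2.imread('pics/w4.png')
an=np.radians(174.8);x=np.array([np.cos(an),np.sin(an)]);y=np.array([-x[1],x[0]])
P=np.array([np.r_[np.array([451.3,-342])+sx*50*x+sy*28*y,66] for sx,sy in [(1,1),(-1,1),(-1,-1),(1,-1)]])
cv2.polylines(a,[w2p(C,P).round().astype(int)],True,(0,0,255),1)
for q in w2p(C,[[463,-446,110]]): cv2.circle(a,tuple(q.round().astype(int).tolist()),4,(0,255,0),1)
cv2.imwrite('pics/w4a.png',a)
E
```

```text
tcp [ 451.8 -330.3  207.9] rot [ 3.138e+00 -3.000e-03 -9.600e-02] w 91.9 t 13.18 F [ 0.1  0.  -0. ] left 8.0
0, 0.1, 0.4, 0.05, -0.05, -0.05
0, 0, 0, 0, 0, 0
0, 0, 0, 0, 0, 0
rect c [451.6 299.7] size [96.4 53. ] ang 0.5 | centroid [451.5 299.6] ang 0.5 area 4917
```

View pics/w4a.png

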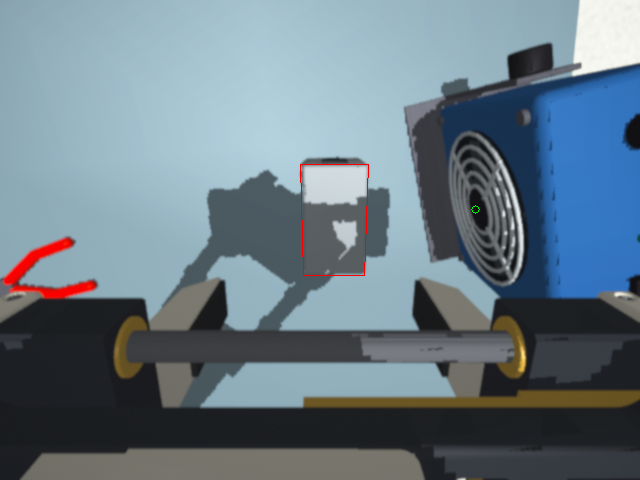

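View pics/t4c.png

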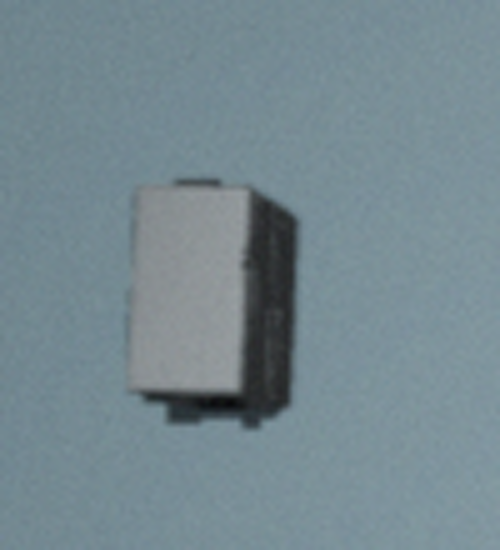

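The first case's lid is at (451.5, 299.6) at 0.5°, which matches the base to within 1 mm. The near-case overlay fits, and the grille centre is at about (485,208) px. I'll descend 10 mm off-centre, away from the blower, so the gripper body clears it.

{"op": "step_arm", "data": {
  "moves": [0, 0.1, 0.9, 0.05, -0.05, -0.05, -1, 0, 0, 0.9, 0, 0, 0, -1, 0, 0, 0.9, 0, 0, 0, -1, 0, 0, 0.9, 0, 0, 0, -1, 0, 0, 0.9, 0, 0, 0, -1, 0, 0, 0.5, 0, 0, 0, -1]
}}

```text
time: 13.78
tool_pos: [455.3, -326.0, 110.0]
tcp_rot: [3.138, -0.007, -0.085]
contact_force: [0.1, -0.1, 1.2]
grip_width: 91.7
```

```bash
python3 - <<'E'
from h import *
plan([452,-332,24],np.radians(-5.2),6,vmax=0.8,wmax=0.25)
E
```

```text
tcp [ 455.3 -326.   110. ] rot [ 3.138 -0.007 -0.085] w 91.7 t 13.78 F [ 0.1 -0.1  1.2] left 86.0
-0.05, 0.05, 0.8, 0.05, -0.1, 0.1
0, 0.05, 0.8, 0, 0, 0
-0.05, 0.05, 0.8, 0, 0, 0
0, 0.05, 0.8, 0, 0, 0
-0.05, 0.1, 0.8, 0, 0, 0
0, 0, 0.3, 0, 0, 0
```

{"op": "step_arm", "data": {
  "moves": [-0.15, 0.35, 0.1, 0.05, -0.1, 0.1, -1, -0.05, 0.1, 0.6, 0, 0, 0, -1, 0, 0.05, 0.6, 0, 0, 0, -1]
}}

```text
time: 14.03
tool_pos: [451.2, -334.4, 84.7]
tcp_rot: [-3.141, 0.0, -0.09]
contact_force: [0.0, 0.5, -1.7]
grip_width: 91.9
```

```bash
python3 - <<'E'
from h import *
plan([452,-332,24],np.radians(-5.2),6,vmax=0.8,wmax=0.25)
E
```

```text
tcp [ 451.2 -334.4   84.7] rot [-3.141  0.    -0.09 ] w 91.9 t 14.03 F [ 0.   0.5 -1.7] left 61.0
0, -0.05, 0.8, 0, 0, 0
0, -0.05, 0.8, 0, 0, 0
0, 0, 0.8, 0, 0, 0
0.05, 0, 0.65, 0, 0, 0
0, 0, 0, 0, 0, 0
0, 0, 0, 0, 0, 0
```

{"op": "step_arm", "data": {
  "moves": [0, -0.05, 0.7, 0, 0, 0, -1, 0, 0, 0.7, 0, 0, 0, -1, 0, 0.05, 0.7, 0, 0, 0, -1, 0, 0.05, 0.5, 0, 0, 0, -1]
}}

```text
time: 14.37
tool_pos: [453.0, -337.7, 34.9]
tcp_rot: [3.138, -0.004, -0.09]
contact_force: [-0.4, -0.2, 0.6]
grip_width: 91.7
```

```bash
python3 - <<'E'
from h import *
plan([452,-332,24],np.radians(-5.2),3,vmax=0.8,wmax=0.25)
E
```

```text
tcp [ 453.  -337.7   34.9] rot [ 3.138 -0.004 -0.09 ] w 91.7 t 14.37 F [-0.4 -0.2  0.6] left 12.0
-0.1, -0.3, 0.55, 0.05, -0.05, 0
0, 0, 0, 0, 0, 0
0, 0, 0, 0, 0, 0
```

{"op": "step_arm", "data": {
  "moves": [-0.1, -0.15, 0.5, 0.05, -0.05, 0, -1, 0, 0, 0, 0, 0, 0, 1, 0, 0, 0, 0, 0, 0, 1, 0, 0, 0, 0, 0, 0, 1, 0, 0, 0, 0, 0, 0, 1]
}}

```text
time: 14.78
tool_pos: [451.6, -335.0, 25.0]
tcp_rot: [3.141, -0.0, -0.09]
contact_force: [0.3, -0.1, 0.8]
grip_width: 69.8
```

```bash
python3 - <<'E'
from h import *
plan([452,-334,24],np.radians(-5.2),2,vmax=0.8,wmax=0.25)
E
```

```text
tcp [ 451.6 -335.    25. ] rot [ 3.141 -0.    -0.09 ] w 69.8 t 14.78 F [ 0.3 -0.1  0.8] left 1.0
0, -0.05, 0.05, 0, 0, 0
0, 0, 0, 0, 0, 0
```

{"op": "step_arm", "data": {
  "moves": [0, 0, 0, 0, 0, 0, 1, 0, 0, 0, 0, 0, 0, 1, 0, 0, 0, 0, 0, 0, 1, 0, 0, 0, 0, 0, 0, 1, 0, 0, 0, 0, 0, 0, 1]
}}

```text
time: 15.2
tool_pos: [452.3, -335.7, 26.7]
tcp_rot: [3.139, -0.003, -0.09]
contact_force: [-0.2, -0.1, -2.2]
grip_width: 56.0
```

```bash
python3 - <<'E'
from h import *
plan([450,-334,240],np.radians(-5.2),2,vmax=0.8,wmax=0.25)
o=get_obs();a=np.radians(-5.2);print('len offset',(np.array([451.2,-342])-o['tool_pos'][:2])@[np.cos(a),np.sin(a)])
E
```

```text
tcp [ 452.3 -335.7   26.7] rot [ 3.139e+00 -3.000e-03 -9.000e-02] w 56.0 t 15.2 F [-0.2 -0.1 -2.2] left 213.0
0, 0, -0.8, 0.05, -0.05, 0
0, 0, -0.8, 0, 0, 0
len offset -0.5159524052444574
```

{"op": "step_arm", "data": {
  "moves": [0, 0, -0.4, 0, -0.05, 0, 1, 0, 0, -0.7, 0, 0, 0, 1, 0, -0.05, -0.9, 0, 0, 0, 1, 0, -0.1, -1, 0, 0, 0, 1, 0, -0.2, -1, 0, 0, 0, 1, 0, -0.3, -1, 0, 0, 0, 1, 0, -0.4, -1, 0, 0, 0, 1, 0, -0.5, -1, 0, 0, 0, 1]
}}

```text
time: 15.87
tool_pos: [452.4, -302.3, 170.4]
tcp_rot: [-3.136, 0.012, -0.092]
contact_force: [-0.3, 0.2, -0.5]
grip_width: 56.1
```

```bash
python3 - <<'E'
from h import *
plan([451.5,298.8,215],np.radians(0.5),16,vmax=0.95,wmax=0.1)
E
```

```text
tcp [ 452.4 -302.3  170.4] rot [-3.136  0.012 -0.092] w 56.1 t 15.87 F [-0.3  0.2 -0.5] left 603.0
-0.1, -0.95, -0.05, 0, 0, -0.1
-0.1, -0.95, -0.05, 0, 0, -0.1
-0.1, -0.95, -0.05, 0, 0, -0.1
-0.05, -0.95, -0.05, 0, 0, -0.1
-0.05, -0.95, -0.05, 0, 0, -0.1
-0.05, -0.95, -0.05, 0, 0, -0.1
-0.05, -0.95, -0.05, 0, 0, -0.1
-0.05, -0.95, -0.05, 0, 0, -0.1
-0.05, -0.95, -0.05, 0, 0.05, -0.1
-0.05, -0.95, -0.05, 0, 0, -0.1
0, -0.95, -0.05, 0, 0.05, -0.1
0, -0.95, -0.05, -0.05, 0, -0.1
0, -0.95, -0.1, 0, 0.05, -0.1
0, -0.95, -0.1, -0.05, 0, -0.1
0, -0.95, -0.1, 0, 0, -0.05
0, -0.95, -0.1, 0, 0, 0
```

{"op": "step_arm", "data": {
  "moves": [-0.05, -0.95, -0.2, -0.05, 0.1, -0.1, 1, -0.05, -0.95, -0.2, 0, 0, -0.1, 1, -0.05, -0.95, -0.2, 0, 0, -0.1, 1, 0, -0.95, -0.2, 0, 0, -0.1, 1, 0, -0.95, -0.2, 0, 0, -0.1, 1, 0, -0.95, -0.2, 0, 0, -0.1, 1, 0, -0.95, -0.2, 0, 0, -0.1, 1, 0, -0.95, -0.2, 0, 0, -0.1, 1]
}}

```text
time: 16.53
tool_pos: [460.2, -146.1, 213.4]
tcp_rot: [3.136, -0.004, -0.038]
contact_force: [0.7, -0.3, -2.9]
grip_width: 56.0
```

{"op": "step_arm", "data": {
  "moves": [0, -0.95, -0.1, 0, 0.05, -0.1, 1, 0, -0.95, -0.1, 0, 0, -0.1, 1, 0, -0.95, -0.1, 0, 0, -0.1, 1, 0.05, -0.95, -0.1, 0, 0.05, -0.1, 1, 0.05, -0.95, -0.1, 0, 0, -0.1, 1, 0.05, -0.95, -0.1, 0, 0, -0.1, 1, 0.05, -0.95, -0.1, 0, 0.05, -0.1, 1, 0.05, -0.95, -0.1, 0, 0, 0, 1]
}}

```text
time: 17.2
tool_pos: [464.4, 14.6, 234.5]
tcp_rot: [3.134, -0.017, 0.014]
contact_force: [-0.3, 0.0, -2.6]
grip_width: 56.3
```

```bash
python3 - <<'E'
from h import *
plan([451.5,298.8,210],np.radians(0.5),16,vmax=0.95,wmax=0.1)
E
```

```text
tcp [464.4  14.6 234.5] rot [ 3.134 -0.017  0.014] w 56.3 t 17.2 F [-0.3  0.  -2.6] left 286.0
-0.05, -0.95, 0.05, 0.05, -0.1, 0.05
-0.05, -0.95, 0.1, 0.05, -0.1, 0
-0.05, -0.95, 0.1, 0, -0.05, 0
-0.05, -0.95, 0.1, 0, 0, 0
-0.05, -0.95, 0.1, 0, 0, 0
0, -0.95, 0.1, 0, 0, 0
-0.05, -0.95, 0.05, 0, 0, 0
0, -0.95, 0.1, 0, 0, 0
-0.05, -0.95, 0.05, 0, 0, 0
0, -0.95, 0.1, 0, 0, 0
-0.05, -0.95, 0.05, 0, 0, 0
0, -0.95, 0.1, 0, 0, 0
-0.05, -0.95, 0.05, 0, 0, 0
0, -0.95, 0.1, 0, 0, 0
-0.05, -0.9, 0.05, 0, 0, 0
0, 0, 0, 0, 0, 0
```

{"op": "step_arm", "data": {
  "moves": [-0.05, -0.95, 0.05, 0.05, -0.15, 0.05, 1, -0.05, -0.95, 0.05, 0.05, -0.05, 0, 1, -0.05, -0.95, 0.05, 0, 0, 0, 1, -0.05, -0.95, 0.05, 0, 0, 0, 1, -0.05, -0.95, 0.05, 0, 0, 0, 1, 0, -0.9, 0.05, 0, 0, 0, 1, 0, -0.9, 0.05, 0, 0, 0, 1, 0, -0.8, 0.05, 0, 0, 0, 1]
}}

```text
time: 17.87
tool_pos: [454.7, 169.9, 231.4]
tcp_rot: [3.141, -0.005, 0.011]
contact_force: [-0.3, -0.2, -1.9]
grip_width: 56.2
```

```bash
python3 - <<'E'
from h import *
plan([451.5,298.8,205],np.radians(0.5),8,vmax=0.8,wmax=0.1)
E
```

```text
tcp [454.7 169.9 231.4] rot [ 3.141 -0.005  0.011] w 56.2 t 17.87 F [-0.3 -0.2 -1.9] left 132.0
0, -0.8, 0.15, 0, -0.05, 0.05
0, -0.8, 0.15, 0, 0, 0
0, -0.8, 0.15, 0, 0, 0
0, -0.8, 0.15, 0, 0, 0
-0.05, -0.8, 0.2, 0, 0, 0
0, -0.8, 0.15, 0, 0, 0
-0.05, -0.8, 0.2, 0, 0, 0
0, -0.8, 0.15, 0, 0, 0
```

{"op": "step_arm", "data": {
  "moves": [0, -0.8, 0.1, 0, -0.05, 0.05, 1, 0, -0.8, 0.1, 0, 0, 0, 1, 0, -0.8, 0.1, 0, 0, 0, 1, 0, -0.8, 0.1, 0, 0, 0, 1, 0, -0.7, 0.15, 0, 0, 0, 1, 0, -0.6, 0.15, 0, 0, 0, 1, 0, -0.5, 0.15, 0, 0, 0, 1, 0, -0.3, 0.1, 0, 0, 0, 1]
}}

```text
time: 18.53
tool_pos: [451.1, 283.5, 215.5]
tcp_rot: [3.141, -0.002, 0.01]
contact_force: [0.6, 0.2, -2.1]
grip_width: 56.3
```

```bash
python3 - <<'E'
from h import *
plan([451.5,298.8,195],np.radians(0.5),6,vmax=0.5,wmax=0.1)
E
```

```text
tcp [451.1 283.5 215.5] rot [ 3.141e+00 -2.000e-03  1.000e-02] w 56.3 t 18.53 F [ 0.6  0.2 -2.1] left 26.0
0, -0.35, 0.5, 0, -0.05, 0
0.05, -0.4, 0.5, 0, 0, 0
0, 0, 0.05, 0, 0, 0
0, 0, 0, 0, 0, 0
0, 0, 0, 0, 0, 0
0, 0, 0, 0, 0, 0
```

{"op": "step_arm", "data": {
  "moves": [0, -0.4, 0.35, 0, -0.05, 0, 1, 0, -0.3, 0.35, 0, 0, 0, 1, 0, -0.05, 0.3, 0, 0, 0, 1, 0, 0, 0, 0, 0, 0, 1, 0, 0, 0, 0, 0, 0, 1]
}}

```text
time: 18.95
tool_pos: [450.4, 299.9, 192.5]
tcp_rot: [3.14, 0.004, 0.01]
contact_force: [-0.1, 0.4, -1.4]
grip_width: 56.2
```

```bash
python3 - <<'E'
from h import *
o=get_obs(); im=capture('wrist')[:,:,::-1].copy(); cv2.imwrite('pics/w5.png',im); C=cam('wrist',o); p=o['tool_pos']
print(o['dq'].round(3))
h=66-25.5
print(w2p(C,[[p[0]+49.5,p[1]+28,p[2]+h],[p[0]+49.5,p[1]-28,p[2]+h],[501.5,299.6+28,132],[501.5,299.6-28,132]]).round(1).tolist())
cv2.imwrite('pics/w5c.png',cv2.resize(im[150:260,220:420],None,fx=4,fy=4,interpolation=cv2.INTER_CUBIC))
plan([451.5,298.8,160],np.radians(0.5),6,vmax=0.5,wmax=0.1)
E
```

```text
[-0.003  0.013  0.017 -0.003 -0.009  0.001]
[[239.9, 221.2], [403.6, 222.8], [275.4, 175.4], [367.0, 176.3]]
tcp [450.2 299.7 192.4] rot [3.14  0.004 0.01 ] w 56.1 t 19.0 F [-0.4 -0.5 -1.6] left 32.0
0, 0, 0.5, 0.05, 0.05, 0
0.05, 0, 0.5, 0, 0, 0
0, 0.05, 0.5, 0, 0, 0
0, 0, 0.1, 0, 0, 0
0, 0, 0, 0, 0, 0
0, 0, 0, 0, 0, 0
```

View pics/w5c.png

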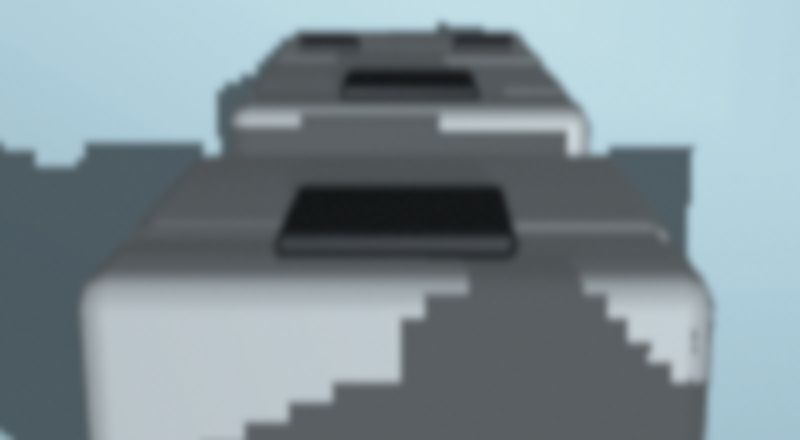

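The held case (u≈240–398) and the stacked lid (u≈278–367) are aligned as they were last time. I'll lower to about (450.8, 298.3).

{"op": "step_arm", "data": {
  "moves": [0.05, 0.05, 0.35, 0, 0.05, 0, 1, 0, 0, 0.35, 0, 0, 0, 1, 0, 0, 0.3, 0, 0, 0, 1, 0, 0, 0.2, 0, 0, 0, 1, 0, 0, 0, 0, 0, 0, 1]
}}

```text
time: 19.42
tool_pos: [451.9, 297.2, 166.5]
tcp_rot: [3.14, -0.001, 0.008]
contact_force: [-0.1, 1.0, -1.3]
grip_width: 56.3
```

```bash
python3 - <<'E'
from h import *
plan([450.8,298.3,159],np.radians(0.5),3,vmax=0.15,wmax=0.1)
E
```

```text
tcp [451.9 297.2 166.5] rot [ 3.14e+00 -1.00e-03  8.00e-03] w 56.3 t 19.42 F [-0.1  1.  -1.3] left 8.0
0, 0, 0.15, 0.05, 0, 0
-0.05, -0.05, 0.15, 0, 0, 0
0, 0, 0.05, 0, 0, 0
```

{"op": "step_arm", "data": {
  "moves": [-0.05, -0.05, 0.15, 0, 0, 0, 1, 0, 0, 0.15, 0, 0, 0, 1, 0, 0, 0, 0, 0, 0, 1]
}}

```text
time: 19.67
tool_pos: [450.8, 298.1, 159.7]
tcp_rot: [3.14, -0.001, 0.008]
contact_force: [-0.2, -0.0, -1.9]
grip_width: 56.1
```

```bash
python3 - <<'E'
from h import *
plan([450.8,298.3,159],np.radians(0.5),3,vmax=0.15,wmax=0.1)
E
```

```text
tcp [450.8 298.1 159.7] rot [ 3.14e+00 -1.00e-03  8.00e-03] w 56.1 t 19.67 F [-0.2 -0.  -1.9] left 1.0
0, 0, 0.05, 0.05, 0, 0
0, 0, 0, 0, 0, 0
0, 0, 0, 0, 0, 0
```

{"op": "step_arm", "data": {
  "moves": [0, 0, 0.1, 0, 0, 0, 1]
}}

```text
time: 19.75
tool_pos: [451.0, 298.2, 157.9]
tcp_rot: [3.14, -0.001, 0.008]
contact_force: [-1.5, -0.9, 6.8]
grip_width: 56.2
```

{"op": "step_arm", "data": {
  "moves": [0, 0, 0.1, 0, 0, 0, 1]
}}

```text
time: 19.83
tool_pos: [451.4, 298.4, 157.4]
tcp_rot: [3.14, -0.003, 0.008]
contact_force: [-6.7, -3.7, 20.1]
grip_width: 56.2
```

Contact is firm. Opening, then a gentle vertical retreat.

{"op": "step_arm", "data": {
  "moves": [0, 0, -0.05, 0, 0, 0, -1, 0, 0, 0, 0, 0, 0, -1, 0, 0, 0, 0, 0, 0, -1, 0, 0, 0, 0, 0, 0, -1, 0, 0, 0, 0, 0, 0, -1, 0, 0, 0, 0, 0, 0, -1]
}}

```text
time: 20.33
tool_pos: [452.5, 299.0, 160.1]
tcp_rot: [-3.141, -0.007, 0.008]
contact_force: [-0.0, 0.4, -0.3]
grip_width: 89.8
```

```bash
python3 - <<'E'
from h import *
plan([451,298.5,220],np.radians(0.5),3,vmax=0.8,wmax=0.1)
E
```

```text
tcp [452.5 299.  160.1] rot [-3.141 -0.007  0.008] w 89.8 t 20.33 F [-0.   0.4 -0.3] left 60.0
0, 0, -0.8, 0, -0.1, 0
-0.05, 0, -0.8, 0, 0, 0
0, 0, -0.8, 0, 0, 0
```

{"op": "step_arm", "data": {
  "moves": [0, 0, -0.5, 0, -0.05, 0, -1, 0, 0, -0.8, 0, 0, 0, -1, 0, 0, -1, 0, 0, 0, -1, 0, 0, -1, 0, 0, 0, -1, 0, 0, -0.5, 0, 0, 0, -1]
}}

```text
time: 20.75
tool_pos: [450.4, 298.1, 234.8]
tcp_rot: [3.138, 0.005, 0.008]
contact_force: [0.4, 0.4, -0.3]
grip_width: 91.7
```

```bash
python3 - <<'E'
from h import *
plan([538,67,220],np.radians(55.8),16,vmax=1,wmax=1)
E
```

```text
tcp [450.4 298.1 234.8] rot [3.138 0.005 0.008] w 91.7 t 20.75 F [ 0.4  0.4 -0.3] left 248.0
0.35, 1, 0.05, 0, 0, -1
0.3, 1, 0.05, 0, 0, -1
0.2, 1, 0.05, 0, 0, -1
0.15, 1, 0.05, 0, 0, -1
0.1, 1, 0.05, 0, 0, -1
0, 1, 0.05, 0, 0, -1
-0.05, 1, 0.05, 0, 0, -1
-0.15, 1, 0.1, 0, 0, -1
-0.2, 1, 0.05, 0, 0, -1
-0.3, 1, 0.1, 0, 0, -1
-0.35, 1, 0.1, 0, 0, -1
-0.4, 1, 0.05, 0, 0.05, -1
0, 0, 0, 0, 0, -1
0, 0, 0, -0.05, 0.05, -0.85
0, 0, 0, 0, 0, 0
0, 0, 0, 0, 0, 0
```

{"op": "step_arm", "data": {
  "moves": [0.35, 1, 0, 0, 0, -1, -1, 0.3, 1, 0, 0, 0, -1, -1, 0.2, 1, 0, 0, 0, -1, -1, 0.15, 1, 0, 0, 0, -1, -1, 0.1, 1, 0, 0, 0, -1, -1, 0, 1, 0, 0, 0, -1, -1, -0.05, 1, 0, 0, 0, -1, -1, -0.15, 1, 0, 0, 0, -1, -1]
}}

```text
time: 21.42
tool_pos: [511.9, 144.5, 238.2]
tcp_rot: [-3.141, -0.001, 0.599]
contact_force: [0.1, -0.2, -0.2]
grip_width: 91.6
```

```bash
python3 - <<'E'
from h import *
plan([538,67,230],np.radians(55.8),10,vmax=0.9,wmax=1)
E
```

```text
tcp [511.9 144.5 238.2] rot [-3.141e+00 -1.000e-03  5.990e-01] w 91.6 t 21.42 F [ 0.1 -0.2 -0.2] left 82.0
-0.25, 0.9, 0.1, 0, 0, -1
-0.3, 0.9, 0.1, 0, 0, -1
-0.4, 0.9, 0.1, 0, 0, -1
-0.5, 0.9, 0.1, 0, 0, -1
-0.1, 0.15, 0, 0, 0, -1
0, 0, 0, 0, 0, -0.4
0, 0, 0, 0, 0, 0
0, 0, 0, 0, 0, 0
0, 0, 0, 0, 0, 0
0, 0, 0, 0, 0, 0
```

{"op": "step_arm", "data": {
  "moves": [-0.25, 0.9, 0, 0, 0, -1, -1, -0.3, 0.9, 0, 0, 0, -1, -1, -0.4, 0.8, 0, 0, 0, -1, -1, -0.5, 0.6, 0, 0, 0, -1, -1, 0, 0.1, 0, 0, 0, -1, -1, 0, 0, 0, 0, 0, -0.4, -1, 0, 0, 0, 0, 0, 0, -1]
}}

```text
time: 22.0
tool_pos: [535.1, 66.4, 236.8]
tcp_rot: [-3.142, 0.001, 0.993]
contact_force: [0.6, 0.8, -0.2]
grip_width: 92.0
```

```bash
python3 - <<'E'
from meas import *
plan([538.7,66.7,100],np.radians(55.8),1)
o=get_obs(); im=capture('wrist')[:,:,::-1].copy(); 
C=cam('wrist',o); a=im.copy()
def tr(c,yaw,pts):
    A=R([0,0,np.radians(yaw)]); return np.array(pts)@A.T+np.r_[c,0]
T=tr([538.7,66.7],-124.2,[[70,42,14],[-70,42,14],[-70,-42,14],[70,-42,14]])
H=tr([538.7,66.7],-124.2,[[22,7,81],[-22,7,81],[-22,-7,81],[22,-7,81]])
B=tr([538.7,66.7],-124.2,[[48,0,24]])
for q in (T,H): cv2.polylines(a,[w2p(C,q).round().astype(int)],True,(0,0,255),1)
cv2.circle(a,tuple(w2p(C,B)[0].round().astype(int).tolist()),4,(0,255,0),1)
cv2.imwrite('pics/w6.png',im);cv2.imwrite('pics/w6a.png',a)
im=capture('top')[:,:,::-1].copy(); cv2.imwrite('pics/t6.png',im)
lids(im,cam('top'),198,[(160,235,65,80)],show='pics/m6')
cv2.imwrite('pics/t6c.png',cv2.resize(im[210:320,130:250],None,fx=5,fy=5,interpolation=cv2.INTER_CUBIC))
E
```

```text
tcp [535.1  66.4 236.8] rot [-3.142e+00  1.000e-03  9.930e-01] w 92.0 t 22.0 F [ 0.6  0.8 -0.2] left 137.0
0, 0, 1, 0, 0, 0.25
rect c [452.  298.9] size [95.9 52.6] ang 0.4 | centroid [451.8 299. ] ang 0.5 area 4860
```

View pics/w6a.png

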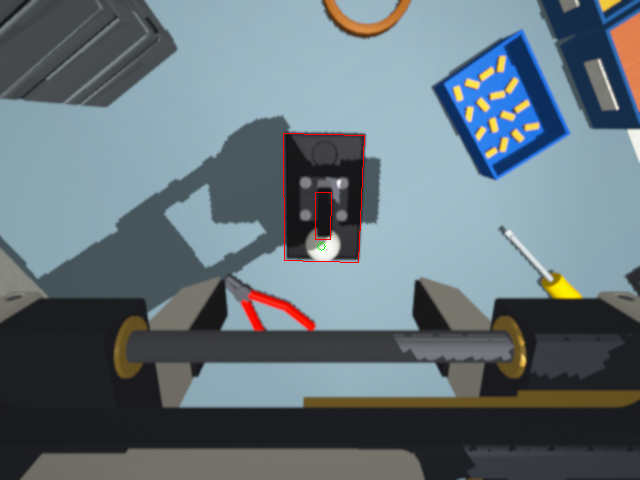

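View pics/t6c.png

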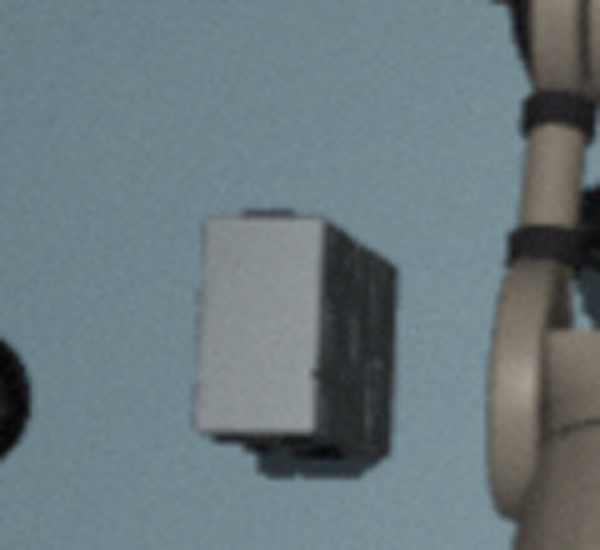

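The column's top lid is at (451.8, 299.0), within 1 mm of the base. The tray and bar overlays fit, with the bar centred at about (323,215) px. I'll descend on the handle.

{"op": "step_arm", "data": {
  "moves": [0.1, 0.15, 0.8, 0, 0, 0.25, -1, 0, 0, 0.9, 0, 0, 0, -1, 0, 0, 0.9, 0, 0, 0, -1, 0, 0, 0.9, 0, 0, 0, -1, 0, 0, 0.8, 0, 0, 0, -1, 0, 0, 0.8, 0, 0, 0, -1, 0, 0, 0, 0, 0, 0, -1]
}}

```text
time: 22.68
tool_pos: [539.7, 69.8, 132.6]
tcp_rot: [3.138, -0.003, 0.969]
contact_force: [-0.5, -0.4, -0.5]
grip_width: 91.6
```

```bash
python3 - <<'E'
from h import *
plan([538.7,66.7,51],np.radians(55.7),6,vmax=0.7,wmax=0.25)
E
```

```text
tcp [539.7  69.8 132.6] rot [ 3.138e+00 -3.000e-03  9.690e-01] w 91.6 t 22.68 F [-0.5 -0.4 -0.5] left 82.0
-0.05, 0, 0.7, 0.05, -0.05, -0.05
0, 0, 0.7, 0, 0, 0
-0.05, 0, 0.7, 0, 0, 0
0, 0, 0.7, 0, 0, 0
-0.05, 0, 0.7, 0, 0, 0
0, 0.05, 0.6, 0, 0, 0
```

{"op": "step_arm", "data": {
  "moves": [-0.15, 0.05, 0.7, 0.05, -0.05, -0.05, -1, -0.05, 0, 0.7, 0, 0, 0, -1, -0.05, 0, 0.7, 0, 0, 0, -1, -0.05, 0, 0.7, 0, 0, 0, -1, 0, 0, 0.5, 0, 0, 0, -1, 0, 0, 0, 0, 0, 0, -1]
}}

```text
time: 23.18
tool_pos: [539.6, 66.2, 68.4]
tcp_rot: [3.137, -0.003, 0.971]
contact_force: [-1.0, 0.6, -0.7]
grip_width: 92.0
```

```bash
python3 - <<'E'
from h import *
plan([538.7,66.7,51],np.radians(55.7),4,vmax=0.5,wmax=0.25)
E
```

```text
tcp [539.6  66.2  68.4] rot [ 3.137e+00 -3.000e-03  9.710e-01] w 92.0 t 23.18 F [-1.   0.6 -0.7] left 17.0
0, -0.05, 0.5, 0.05, -0.05, 0
0, 0, 0.35, 0, 0, 0
0, 0, 0, 0, 0, 0
0, 0, 0, 0, 0, 0
```

{"op": "step_arm", "data": {
  "moves": [0, -0.05, 0.5, 0.05, -0.05, 0, 0.3, 0, 0, 0.35, 0, 0, 0, 0.3, 0, 0, 0, 0, 0, 0, 0.3, 0, 0, 0, 0, 0, 0, 0.3, 0, 0, 0, 0, 0, 0, 0.3, 0, 0, 0, 0, 0, 0, 0.3]
}}

```text
time: 23.68
tool_pos: [540.9, 67.4, 52.7]
tcp_rot: [3.137, -0.002, 0.971]
contact_force: [-0.8, -0.1, 0.4]
grip_width: 56.2
```

```bash
python3 - <<'E'
from h import *
plan([538.7,66.7,51],np.radians(55.7),1,vmax=0.5,wmax=0.25)
E
```

```text
tcp [540.9  67.4  52.7] rot [ 3.137e+00 -2.000e-03  9.710e-01] w 56.2 t 23.68 F [-0.8 -0.1  0.4] left 3.0
-0.1, -0.05, 0.1, 0.05, 0, 0
```

{"op": "step_arm", "data": {
  "moves": [-0.1, -0.05, 0.1, 0.05, 0, 0, 1, 0, 0, 0, 0, 0, 0, 1, 0, 0, 0, 0, 0, 0, 1, 0, 0, 0, 0, 0, 0, 1, 0, 0, 0, 0, 0, 0, 1]
}}

```text
time: 24.1
tool_pos: [539.4, 66.1, 51.8]
tcp_rot: [3.139, -0.003, 0.97]
contact_force: [0.2, -0.6, 1.2]
grip_width: 23.3
```

```bash
python3 - <<'E'
from h import *
plan([538.7,66.7,51],np.radians(55.7),1,vmax=0.5,wmax=0.25)
E
```

```text
tcp [539.4  66.1  51.8] rot [ 3.139e+00 -3.000e-03  9.700e-01] w 23.3 t 24.1 F [ 0.2 -0.6  1.2] left 1.0
0, -0.05, 0.05, 0.05, -0.05, -0.05
```

{"op": "step_arm", "data": {
  "moves": [0, 0, 0.05, 0.05, -0.05, 0, 1, 0, 0, 0, 0, 0, 0, 1, 0, 0, 0, 0, 0, 0, 1, 0, 0, 0, 0, 0, 0, 1]
}}

```text
time: 24.43
tool_pos: [539.4, 66.0, 50.7]
tcp_rot: [-3.14, 0.001, 0.97]
contact_force: [-0.0, -1.0, 0.3]
grip_width: 13.8
```

```bash
python3 - <<'E'
from h import *
plan([538.7,66.7,51],np.radians(55.7),1,vmax=0.5,wmax=0.25)
E
```

```text
tcp [539.4  66.   50.7] rot [-3.14e+00  1.00e-03  9.70e-01] w 13.8 t 24.43 F [-0.  -1.   0.3] left 1.0
0, -0.05, 0, 0, 0, -0.05
```

Grip on the handle is 13.8 mm, as expected. Lifting smoothly.

{"op": "step_arm", "data": {
  "moves": [0, 0, -0.1, 0, 0, 0, 1, 0, 0, -0.15, 0, 0, 0, 1, 0, 0, -0.25, 0, 0, 0, 1, 0, 0, -0.35, 0, 0, 0, 1, 0, 0, -0.4, 0, 0, 0, 1, 0, 0, -0.4, 0, 0, 0, 1, 0, 0, -0.4, 0, 0, 0, 1, 0, 0, -0.4, 0, 0, 0, 1]
}}

```text
time: 25.1
tool_pos: [537.6, 66.2, 102.2]
tcp_rot: [-3.136, 0.004, 0.97]
contact_force: [-0.5, 0.1, -2.2]
grip_width: 13.8
```

{"op": "step_arm", "data": {
  "moves": [0, 0, -0.4, 0, 0, 0, 1, 0, 0, -0.4, 0, 0, 0, 1, 0, 0, -0.4, 0, 0, 0, 1, 0, 0, -0.3, 0, 0, 0, 1, 0, 0, -0.2, 0, 0, 0, 1, 0, 0, -0.1, 0, 0, 0, 1]
}}

```text
time: 25.6
tool_pos: [539.0, 66.2, 145.2]
tcp_rot: [-3.14, 0.001, 0.97]
contact_force: [0.3, 0.6, -2.5]
grip_width: 13.8
```

```bash
python3 - <<'E'
from h import *
plan([475,-311,138],0.97,12,vmax=0.5,wmax=0.1)
im=capture('wrist')[:,:,::-1].copy();cv2.imwrite('pics/w7.png',im)
im=capture('top')[:,:,::-1].copy();cv2.imwrite('pics/t7.png',im)
E
```

```text
tcp [539.   66.2 145.2] rot [-3.14e+00  1.00e-03  9.70e-01] w 13.8 t 25.6 F [ 0.3  0.6 -2.5] left 383.0
-0.5, 0.25, 0, 0, 0, 0
-0.5, 0.25, 0, 0, 0, 0
-0.5, 0.25, 0, 0, 0, 0
-0.5, 0.25, 0, 0, 0, 0
-0.5, 0.25, 0, 0, 0, 0
-0.5, 0.25, 0, 0, 0, 0
-0.5, 0.25, 0, 0, 0, 0
-0.5, 0.25, 0, 0, 0, 0
-0.5, 0.25, 0, 0, 0, 0
-0.5, 0.2, 0, 0, 0, 0
-0.5, 0.25, 0, 0, 0, 0
-0.5, 0.2, 0, 0, 0, 0
```

View pics/w7.png

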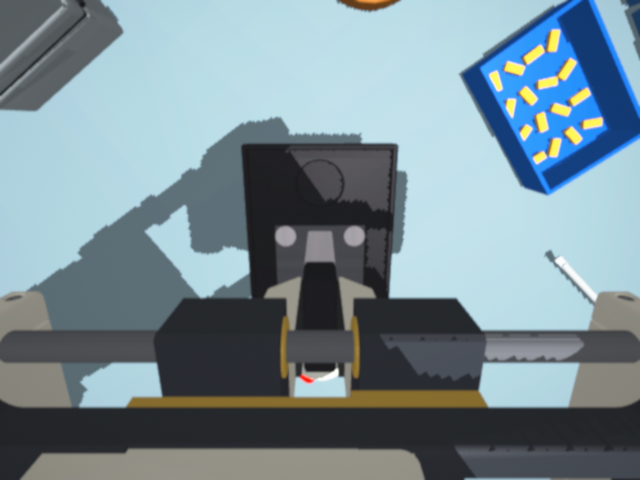

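The tray is held square (edges u≈243–397) and the ball is just visible at (320,376). Moving to the stream with a gentle ramp.

{"op": "step_arm", "data": {
  "moves": [-0.1, 0.05, 0, 0, 0, 0, 1, -0.2, 0.1, 0, 0, 0, 0, 1, -0.3, 0.15, 0, 0, 0, 0, 1, -0.4, 0.2, 0, 0, 0, 0, 1, -0.5, 0.25, 0, 0, 0, 0, 1, -0.5, 0.25, 0, 0, 0, 0, 1, -0.5, 0.25, 0, 0, 0, 0, 1, -0.5, 0.25, 0, 0, 0, 0, 1]
}}

```text
time: 26.37
tool_pos: [527.4, -5.7, 142.3]
tcp_rot: [-3.136, 0.004, 0.972]
contact_force: [-0.3, 0.0, -2.7]
grip_width: 14.0
```

{"op": "step_arm", "data": {
  "moves": [-0.5, 0.25, 0, 0, 0, 0, 1, -0.5, 0.25, 0, 0, 0, 0, 1, -0.5, 0.25, 0, 0, 0, 0, 1, -0.5, 0.25, 0, 0, 0, 0, 1, -0.5, 0.25, 0, 0, 0, 0, 1, -0.5, 0.25, 0, 0, 0, 0, 1, -0.5, 0.25, 0, 0, 0, 0, 1, -0.5, 0.25, 0, 0, 0, 0, 1]
}}

```text
time: 27.03
tool_pos: [513.5, -105.6, 142.7]
tcp_rot: [-3.136, 0.004, 0.97]
contact_force: [-0.1, -0.8, -3.6]
grip_width: 13.8
```

```bash
python3 - <<'E'
from h import *
plan([475,-311,138],0.97,12,vmax=0.5,wmax=0.1)
E
```

```text
tcp [ 513.5 -105.6  142.7] rot [-3.136  0.004  0.97 ] w 13.8 t 27.03 F [-0.1 -0.8 -3.6] left 209.0
-0.5, 0.2, 0, -0.1, 0.05, 0
-0.5, 0.2, 0, 0, 0, 0
-0.5, 0.2, 0, 0, 0, 0
-0.5, 0.2, 0, 0, 0, 0
-0.5, 0.25, 0, 0, 0, 0
-0.5, 0.2, 0, 0, 0, 0
-0.5, 0.25, 0, 0, 0, 0
-0.5, 0.2, 0, 0, 0, 0
-0.5, 0.25, 0, 0, 0, 0
-0.5, 0.2, 0, 0, 0, 0
-0.5, 0.25, 0.05, 0, 0, 0
-0.5, 0.2, 0, 0, 0, 0
```

{"op": "step_arm", "data": {
  "moves": [-0.5, 0.2, 0, 0, 0, 0, 1, -0.5, 0.2, 0, 0, 0, 0, 1, -0.5, 0.2, 0, 0, 0, 0, 1, -0.5, 0.2, 0, 0, 0, 0, 1, -0.5, 0.25, 0, 0, 0, 0, 1, -0.5, 0.25, 0, 0, 0, 0, 1, -0.5, 0.25, 0, 0, 0, 0, 1, -0.5, 0.25, 0, 0, 0, 0, 1]
}}

```text
time: 27.7
tool_pos: [495.9, -201.3, 142.8]
tcp_rot: [-3.136, 0.004, 0.97]
contact_force: [-0.3, -0.4, -2.6]
grip_width: 14.4
```

```bash
python3 - <<'E'
from h import *
plan([475,-311,138],0.97,12,vmax=0.5,wmax=0.1)
E
```

```text
tcp [ 495.9 -201.3  142.8] rot [-3.136  0.004  0.97 ] w 14.4 t 27.7 F [-0.3 -0.4 -2.6] left 112.0
-0.5, 0.2, 0, -0.1, 0.05, 0
-0.5, 0.2, 0.05, 0, 0, 0
-0.5, 0.2, 0, 0, 0, 0
-0.5, 0.25, 0.05, 0, 0, 0
-0.5, 0.2, 0, 0, 0, 0
-0.5, 0.25, 0.05, 0, 0, 0
-0.5, 0.2, 0, 0, 0, 0
-0.5, 0.25, 0.05, 0, 0, 0
-0.5, 0.2, 0, 0, 0, 0
-0.5, 0.25, 0.05, 0, 0, 0
-0.1, 0.05, 0, 0, 0, 0
0, 0, 0, 0, 0, 0
```

{"op": "step_arm", "data": {
  "moves": [-0.5, 0.25, 0, 0, 0, 0, 1, -0.5, 0.2, 0.05, 0, 0, 0, 1, -0.5, 0.2, 0, 0, 0, 0, 1, -0.5, 0.25, 0.05, 0, 0, 0, 1, -0.5, 0.2, 0, 0, 0, 0, 1, -0.45, 0.2, 0.05, 0, 0, 0, 1, -0.35, 0.15, 0, 0, 0, 0, 1, -0.25, 0.1, 0.05, 0, 0, 0, 1]
}}

```text
time: 28.37
tool_pos: [479.4, -287.4, 138.4]
tcp_rot: [-3.136, 0.004, 0.969]
contact_force: [-0.6, 0.5, -2.4]
grip_width: 13.7
```

```bash
python3 - <<'E'
from h import *
plan([475,-311,138],0.97,6,vmax=0.25,wmax=0.1)
E
```

```text
tcp [ 479.4 -287.4  138.4] rot [-3.136  0.004  0.969] w 13.7 t 28.37 F [-0.6  0.5 -2.4] left 24.0
-0.25, 0.1, 0, -0.1, 0.05, 0
-0.25, 0.1, 0, 0, 0, 0
-0.25, 0.1, 0, 0, 0, 0
-0.25, 0.15, 0, 0, 0, 0
-0.1, 0.05, 0, 0, 0, 0
0, 0, 0, 0, 0, 0
```

{"op": "step_arm", "data": {
  "moves": [-0.25, 0.1, 0, 0, 0, 0, 1, -0.2, 0.1, 0, 0, 0, 0, 1, -0.2, 0.1, 0, 0, 0, 0, 1, -0.15, 0.05, 0, 0, 0, 0, 1, -0.05, 0, 0, 0, 0, 0, 1, 0, 0, 0, 0, 0, 0, 1]
}}

```text
time: 28.87
tool_pos: [475.0, -307.7, 138.0]
tcp_rot: [-3.136, 0.004, 0.969]
contact_force: [-0.2, -0.5, -2.2]
grip_width: 13.8
```

```bash
python3 - <<'E'
from meas import *
plan([475,-311,138],0.97,2,vmax=0.25,wmax=0.1)
o=get_obs()
for n in ('top','scene','wrist'):
    im=capture(n)[:,:,::-1].copy(); cv2.imwrite(f'pics/{n}8.png',im)
    if n=='top': lids(im,cam('top'),198,[(160,235,65,80)]); cv2.imwrite('pics/top8c.png',cv2.resize(im[210:350,380:560],None,fx=4,fy=4,interpolation=cv2.INTER_CUBIC))
    if n=='scene': cv2.imwrite('pics/scene8c.png',cv2.resize(im[280:440,120:320],None,fx=4,fy=4,interpolation=cv2.INTER_CUBIC))
E
```

```text
tcp [ 475.  -307.7  138. ] rot [-3.136  0.004  0.969] w 13.8 t 28.87 F [-0.2 -0.5 -2.2] left 3.0
-0.15, 0.1, 0, -0.1, 0.05, 0
0, 0, 0, 0, 0, 0
rect c [451.9 299. ] size [96.1 52.8] ang 0.6 | centroid [451.8 298.9] ang 0.7 area 4896
```

View pics/top8c.png

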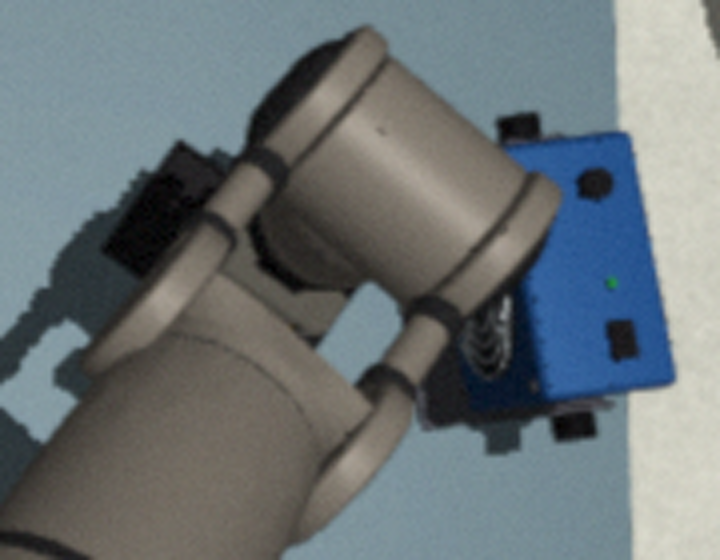

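View pics/scene8c.png

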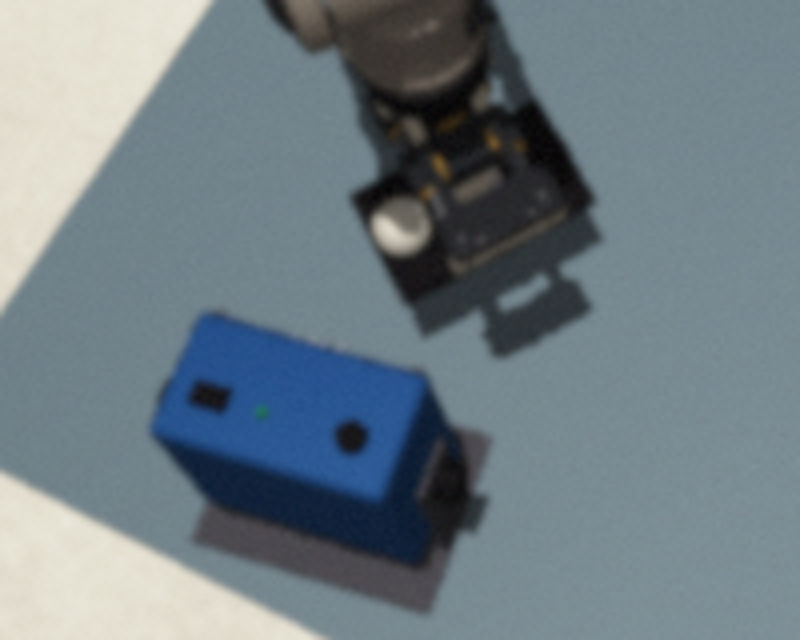

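View pics/wrist8.png

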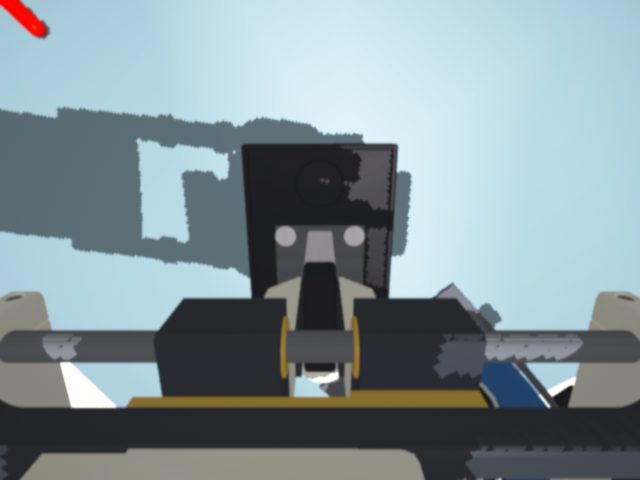

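The scene crop shows the ball at (401,223), in its pocket and in front of the blower. I'll measure the ball and blower from the scene camera too.

```bash
python3 - <<'E'
from h import *
C=cam('scene'); s=lambda p: np.array(p)/4+[120,280]
o=get_obs(); print(o['tool_pos'],o['tcp_rot'],abs(o['dq']).max())
b=p2w(C,s([[401,223]]),111)[0]; print('ball scene',b.round(1))
y=o['tcp_rot'][2]+np.pi; bt=o['tool_pos'][:2]+48*np.array([np.cos(y),np.sin(y)]); print('ball by tool',bt.round(1), 'z',o['tool_pos'][2]-50.7+24)
K=p2w(C,s([[210,313],[428,375],[382,500],[153,432]]),185); print('blower top scene',K.round(1))
for c,a in (((469,-489.6),8.2),(K[:,:2].mean(0),None)):
    if a is None:
        e=K[1]-K[0]; f=K[2]-K[3]; a=np.degrees(np.arctan2(e[1]+f[1],e[0]+f[0]))
    ax=np.radians(a-90); X=np.array([np.cos(ax),np.sin(ax)]); Y=np.array([-X[1],X[0]])
    out=np.array(c)-44*X
    for q in (b[:2],bt): print(np.round(c,1),round(a,1),'x,y in outlet',((q-out)@X).round(1),((q-out)@Y).round(1))
E
```

```text
[ 475.06473373 -307.38614814  138.09365474] [-3.13558333  0.00411976  0.96892233] 0.001999318401097618
ball scene [ 449.1 -346.3  111. ]
ball by tool [ 447.9 -347. ] z 111.39365473894891
blower top scene [[ 399.7 -465.9  185. ]
 [ 537.7 -443.3  185. ]
 [ 550.7 -518.4  185. ]
 [ 409.2 -541.3  185. ]]
[ 469.  -489.6] 8.2 x,y in outlet -100.7 0.8
[ 469.  -489.6] 8.2 x,y in outlet -100.2 -0.6
[ 474.3 -492.2] 9.3 x,y in outlet -104.1 -1.4
[ 474.3 -492.2] 9.3 x,y in outlet -103.6 -2.7
```

Ball is about 100–104 mm before the grille, under 3 mm off to the side and about 1 mm high. I'll check that the bystanders haven't moved, then hand in.

```bash
python3 - <<'E'
from h import *
a=cv2.imread('pics/top0.png').astype(int); b=cv2.imread('pics/top8.png').astype(int)
d=abs(a-b).max(2)
for n,(x,y,w,h) in dict(spool=(95,270,45,40),tape=(212,172,45,45),driver=(338,172,75,30),cutters=(288,284,58,34),solvent=(160,160,32,34),bin=(272,154,52,42)).items():
    print(n,(d[y:y+h,x:x+w]>40).sum())
o=get_obs(); print(o['time'],o['tool_pos'].round(1),o['grip_width'],abs(o['dq']).max())
close_job()
E
```

```text
spool 0
tape 0
driver 0
cutters 719
solvent 0
bin 0
29.0167 [ 475.1 -307.4  138.1] 14.021048541442289 0.001999318401097618
the job is handed in; nothing more can be done
```

```bash
python3 - <<'E'
import cv2,numpy as np
for n in ('scene0','scene8'):
    im=cv2.imread(f'pics/{n}.png'); h=cv2.cvtColor(im,cv2.COLOR_BGR2HSV)
    m=((h[:,:,1]>170)&((h[:,:,0]<5)|(h[:,:,0]>174))&(h[:,:,2]>100)); m[:220]=0;m[280:]=0;m[:,:240]=0;m[:,300:]=0
    ys,xs=np.nonzero(m); print(n,len(xs),xs.mean().round(1),ys.mean().round(1),xs.min(),xs.max(),ys.min(),ys.max())
a=cv2.imread('pics/top0.png');b=cv2.imread('pics/top8.png')
cv2.imwrite('pics/cc.png',cv2.resize(np.hstack([a[260:340,270:370],b[260:340,270:370]]),None,fx=4,fy=4))
E
```

```text
scene0 157 266.9 253.1 254 275 242 267
scene8 152 266.8 253.1 254 275 242 267
```

View pics/cc.png

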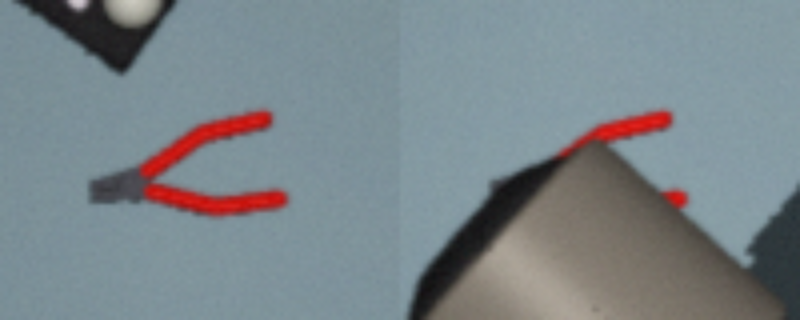

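I stacked the far case and then the near case on the base case. I then lifted the tray by its handle and handed the job in at 29.0 s, with the tray held in the air stream. No verdict is reported, so these are my own last checks:

- **Column:** the top lid measured (451.8, 298.9) mm. The base lid measured about (451.5, 299.4), so they agree to within about 1 mm and 1°. The gripper had let go of the column.
- **Tray and ball:** the gripper was within 0.01 rad of vertical and not moving, with a grip width of 14 mm. The ball sat in its pocket, 100–104 mm before the grille, under 3 mm off to the side and about 1 mm above its middle.
- **Disagreement:** the top and scene cameras put the blower about 5 mm apart, which is well inside the tolerance.
- **Bystanders:** five of the six showed no change in the top view. The cutters check flagged a difference, but the arm was partly hiding them there. The scene camera, checked after hand-in, shows them within 0.1 px of where they started.

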